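# Dispense the marbles from the mixed-ball jar

### The job

The jar on the tipping stand holds five glass marbles and one larger plastic ball that has strayed in. With the jar at rest, turn the dial on its cap until it clicks home with the slot over the outlet that lets the marbles out but holds the plastic ball back; then tip the jar over the tray by its handle bar, rocking it back and tipping again if the slot is blocked, until all five marbles lie in the tray and the plastic ball is still in the jar. Bring the jar back to rest gently, never letting it spring back, let go of it, and leave the other things on the table where they are.

Things in the scene. Friction and masses are not known exactly. Their poses are not given: they have to be found in the camera images.
- stand_hinge (a point): Trunnion axis of the steel tipping stand (fixed to the table; feet 250 mm long, 216 mm wide overall): midway between the two A-shaped side frames, 175 mm above the table. Its frame is the stand's: x along the trunnion axis, y level, pointing the way the jar pours (over the tray), z up.
- jar_center (a point): Clear straight jar in a steel cradle on the stand's trunnions. Point: on the trunnion axis in mid-jar; its frame swings with the jar: z along the jar to the cap, x along the trunnions (as the stand's), y to the outlet side. Jar 128 mm outside, 120 mm inside diameter; inner floor at z = -80 mm, cap from 58 to 93 mm, cradle's foot at -98 mm.
- jar (a joint): Tip of the jar (rad). 0: at rest on its stop, leaning 25 degrees from upright towards the tray; grows as it tips over the tray; 2.15: far stop, 148 degrees from upright, cap down. A damped return spring brings it back to 0: holding takes about 6 N at the bar at rest, 10 N at the far stop; let go when tipped it springs back at over 4 rad/s.
- jar_bar (a point): Middle of the round steel handle bar of the cradle, 12 mm thick, 136 mm long, parallel to the trunnion axis, at x = 0, y = -105, z = 85 mm in the jar's frame: behind the cap, 135 mm from the trunnion axis, 28 mm clear of the cap's rim. It moves in an arc about the trunnion axis and may turn inside a grip. Axes as the jar's.
- dial (a joint): Turn of the dial on the jar's axis (rad), growing anticlockwise seen from outside the cap; stops at -0.4 and 5.0. Three arc-shaped slots 102 degrees long; the one over the lid's outlet is open: narrow (18 mm wide) at 0, middle (34 mm) at 2.094, wide (52 mm) at 4.189. At each a sprung roller clicks home between two nubs on the rim: the last 0.2 rad need 5 to 6 N at the fin, then give; else 1.5 N.
- dial_center (a point): Centre of the dark green dial's outer face, at z = 93 mm in the jar's frame; dial 136 mm across, 5 mm thick; z along the jar's axis, outwards. The white lid beneath has one fan-shaped outlet, 106 degrees wide, middle on the jar's +y side (a small white block on the cap's skirt marks it).
- dial_fin (a point): Centre of the upright finger fin on the dial's outer face: 26 mm long (40 to 66 mm from the axis), 8 mm thick, 26 mm high; the point is 53 mm off axis, 13 mm above the face. In the jar's frame it stands at (dial value minus 90 degrees) from +x towards +y. Seen from outside, the wide slot's middle is 60 degrees clockwise of it, the middle slot's 60 anticlockwise, the narrow one opposite.
- tray: Open aluminium tray fixed to the table under and in front of the jar's mouth, 140 mm along its x, 270 mm along its y, walls 45 mm high and 4 mm thick, floor 4 mm. Origin: centre of the underside.
- marble1_center (a point): Centre of one of the five glass marbles, 25 mm across, 20 g, in the jar at the start. They pass the middle and wide slots, not the narrow one.
- marble2_center (a point): Centre of one of the five glass marbles, 25 mm across, 20 g, in the jar at the start. They pass the middle and wide slots, not the narrow one.
- marble3_center (a point): Centre of one of the five glass marbles, 25 mm across, 20 g, in the jar at the start. They pass the middle and wide slots, not the narrow one.
- marble4_center (a point): Centre of one of the five glass marbles, 25 mm across, 20 g, in the jar at the start. They pass the middle and wide slots, not the narrow one.
- marble5_center (a point): Centre of one of the five glass marbles, 25 mm across, 20 g, in the jar at the start. They pass the middle and wide slots, not the narrow one.
- float1_center (a point): Centre of the one larger ball in the jar: white hollow plastic, 45 mm across, 10 to 14 g. It passes only the wide slot, but may lie on an open slot and block the marbles until the jar is rocked back (to a tip of about 0.4 rad, so that the balls roll to its floor) and tipped again.
- beaker: Bystander: glass beaker, 80 mm across, 98 mm high. Origin: centre of its underside.
- reagent: Bystander: white plastic bottle, 72 mm across, 150 mm high. Origin: centre of its underside.
- screw_cap: Bystander: green screw cap lying open side up, 56 mm across, 24 mm high. Origin: centre of its underside.
- scoop: Bystander: blue plastic scoop, 170 mm long, lying along its x beyond the tray. Origin: its middle, on the table.

How it is judged:
By the outcome, as a careful person would: the job done as asked, in the order asked, and still so for the second after the job is handed in, with the robot touching nothing.
It also fails if it takes over 58 s, if anything falls off the work surface, if the arm or the gripper's body presses on something with over 40 N, if the wrist force passes 120 N, or if a joint passes its speed limit or range.

### The arm

A 7-joint arm with a two-finger parallel gripper is mounted at the origin on the work surface. World frame = base frame: x ahead of the robot, y to its left, z up, the work surface at z = 0. Lengths are in m, angles in rad, forces in N, time in s.
With the tool pointing down it reaches from about 0.4 to 0.875 m from the base axis. Payload 19.3 kg.
Tool frame: the origin (TCP) lies on the centre line of the jaws, within the pads' length; the fingertips stand 11 mm ahead of it and the grasp point (between the pads) lies 8 mm behind it; y points along the fingers, x is the direction in which the jaws open and shut, and the axes are right-handed (so a half turn about y gives the same grasp; the last joint's range is limited). The gripper opens to 85 mm and grips with 20 to 120 N. Pads are 22 mm wide; open, the fingers measure 114 mm over their backs; the gripper's body (76 mm by 85 mm) begins 54 mm behind the grasp point. The pads swing forward as they close: fully open they stand 13 mm farther back than shut.
Start: joints at [-1.32, 0.521, -0.036, 1.599, 0.021, 1.021, -0.113], TCP at [0.197, 0.593, 0.216] pointing down, gripper open.
Joint ranges: [-2.91, 2.91], [-0.3, 2.13], [-1.5, 1.42], [0.17, 2.43], [-1.26, 4.41], [0.16, 1.93], [-2.52, 2.52]. Speed limits (rad/s): [1.89, 1.89, 2.39, 2.39, 3.01, 3.01, 3.01].

### API

Orientations are given as [roll, pitch, yaw] about the fixed x, y, z axes, in that order (R = Rz(yaw) Ry(pitch) Rx(roll)).
In Python, from workcell import monitor, cams, bot gives the robot as it stands.
- The arm moves only by the tool send_rows, never from a script. Its argument "series" is text: rows parted by semicolons, each of 7 numbers parted by spaces: the turn, a rotation vector about the tool's x, y, z in rad, then the shift along the tool's x, y, z in mm, then the opening, from 0 (shut) to 1 (fully open). In form: ax ay az tx ty tz claw; .... A call has 1 to 20 rows; each row is the pose to reach, as a shift and turn from the pose commanded when the call began, along the tool's axes at that moment; what a row does not reach only later rows make up. A row lasts 1/12 s, in which the tool goes at most 41.7 mm and 7.16 degrees, less where a joint would pass 70% of its speed; a pose out of reach is approached as far as the arm can. A call with a gripper value outside its range is refused whole. The fingers move at their own pace and stop on an object; "force" is the grip in N (left out, the last holds). Time passes only in rows, so rows that repeat a pose let the fingers close. It gives the time, the measured TCP pose, the force and the opening at its end, in the units of the state.
- monitor.observe(): the state, without advancing time (a new reading comes with each control period).
- cams.grab_frame(name): name is "scene" or "top" or "wrist"; returns the picture (400x640x3 uint8, red, green, blue); there is no depth.
- cams.get_calibration(name): a dict with "mtx" (3x3 intrinsics, pixels), "k1" (the pictures are not rectified: a ray, as slopes to the right and down, at radius r is drawn at 1 + k1 r^2 times it, then the intrinsics apply), "origin" and "attitude" of the camera in the world. Camera axes: x right, y down, z forward; pixel columns grow to the right and rows downward; lengths in m; the calibration is good to about 2 mm. A picture is of the moment at which its call begins: read the wrist's pose just before it. get_calibration takes no time and is no camera call; for the wrist camera it gives the pose at the moment of the call.
- bot.job_done(): hands the job in, once; it reports no verdict.
The state is a dict: "clock": time; "qpos": joint angles; "qd": joint speeds; "joint_efforts": joint torques, N m; "position": TCP position; "tool_rot": TCP orientation; "force": force on the tool from outside, world axes, zero at the start; "moment": the same for the moment, N m; "grip_width": finger opening in m.
Only numpy, scipy, OpenCV 4.12 (cv2) and the standard library are available. Lean on these libraries where they do the work, as an engineer would, in place of code of your own. Each camera call takes 0.05 s, during which the arm holds its last target.

## Working session

There is one attempt and no reset: what is moved stays moved. The work goes in short steps, Python scripts to look and compute and a tool call to move; the robot and the scene stay as the last step left them, time stands still between calls to the robot, and variables do not carry over. Pictures are saved under pics/ and viewed, and the job is handed in when it is done.

Besides the shell and the picture viewer there is one more tool, called after "Emit:" as name(argument=value, ...), one argument or row to a line, values as JSON. send_rows: Moves the arm, as the interface text tells. Its arguments: {"type":"object","properties":{"series":{"type":"string"},"force":{"type":"number"}},"required":["series"]}

```bash
ls; mkdir -p pics; python3 - <<'E'
from workcell import monitor, cams, bot
import cv2
print(monitor.observe())
for n in ["scene","top","wrist"]:
    c=cams.get_calibration(n); print(n,c)
    im=cams.grab_frame(n); cv2.imwrite(f"pics/{n}0.png",im[:,:,::-1])
E
```

```text
pics
{'clock': 0.0, 'qpos': array([-1.32020713,  0.52204416, -0.0363263 ,  1.60000709,  0.02120358,
        1.02109114, -0.11278831]), 'qd': array([ 1.05907832e-03,  7.29099468e-05, -1.65046539e-04, -3.07161517e-04,
        8.10820454e-05, -2.82769785e-03,  8.54428958e-04]), 'joint_efforts': array([-9.06697151e-04, -9.27072644e+01,  1.97921567e+00, -3.69950008e+01,
        1.76903279e-02,  8.02005030e-03,  5.95435449e-05]), 'position': array([0.19699755, 0.59276466, 0.2154073 ]), 'tool_rot': array([-1.57088293e+00,  1.16139826e-03,  1.25000970e+00]), 'force': array([-0.12142851,  0.03943923,  0.44058861]), 'moment': array([ 0.00442305,  0.02963505, -0.01630734]), 'grip_width': 0.0851415479209204}
scene {'mtx': array([[471.60390175,   0.        , 319.36478527],
       [  0.        , 471.60390175, 199.06319253],
       [  0.        ,   0.        ,   1.        ]]), 'k1': -0.08757795463022365, 'origin': array([1.05514421, 0.75636272, 1.02736489]), 'attitude': array([-2.32346319,  0.00367781,  2.55819816])}
top {'mtx': array([[450.41631331,   0.        , 315.91004265],
       [  0.        , 450.41631331, 202.04186899],
       [  0.        ,   0.        ,   1.        ]]), 'k1': 0.01890014186802045, 'origin': array([0.47146387, 0.01157517, 1.09826347]), 'attitude': array([-3.00881429e+00, -1.13672051e-03, -1.57328733e+00])}
wrist {'mtx': array([[344.58671178,   0.        , 316.53864306],
       [  0.        , 344.58671178, 200.81635258],
       [  0.        ,   0.        ,   1.        ]]), 'k1': -0.03890765993734536, 'origin': array([0.119252  , 0.61950436, 0.373785  ]), 'attitude': array([2.81344807e+00, 1.44413205e-03, 1.25047975e+00])}
```

View pics/scene0.png

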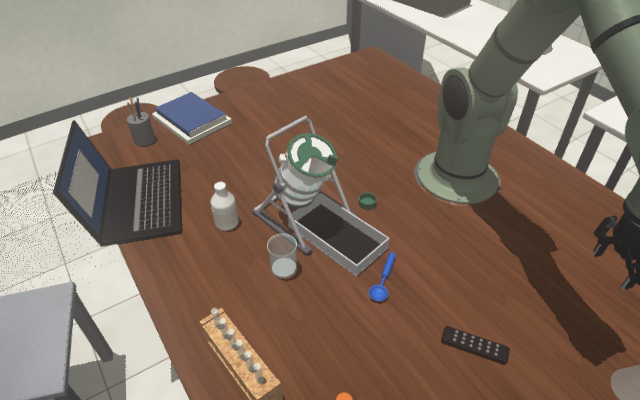

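View pics/top0.png

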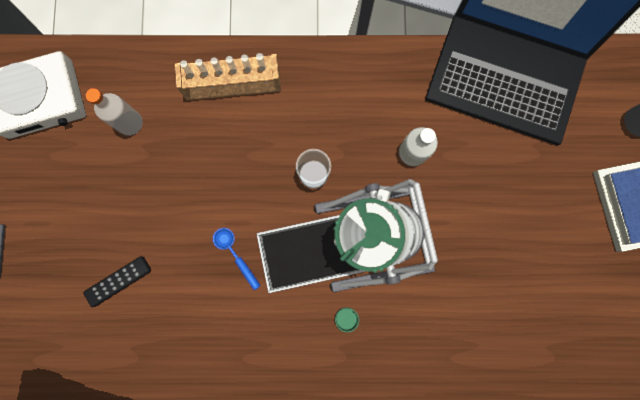

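View pics/wrist0.png

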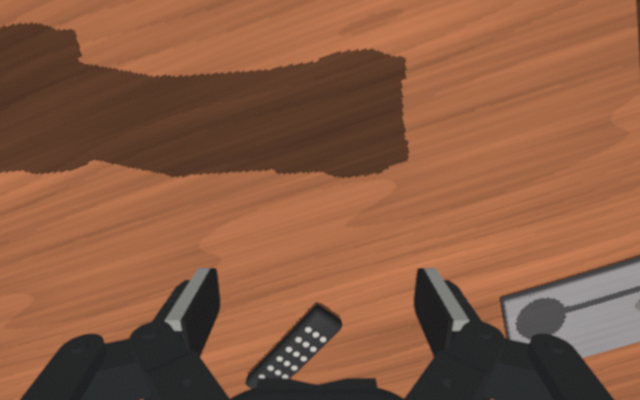

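```bash
python3 - <<'E'
import cv2
t=cv2.imread("pics/top0.png"); s=cv2.imread("pics/scene0.png")
cv2.imwrite("pics/t0z.png",cv2.resize(t[150:340,200:450],None,fx=3.1,fy=3.1,interpolation=cv2.INTER_CUBIC))
cv2.imwrite("pics/s0z.png",cv2.resize(s[100:310,200:420],None,fx=2.8,fy=2.8,interpolation=cv2.INTER_CUBIC))
E
```

```text
(no output)
```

View pics/t0z.png

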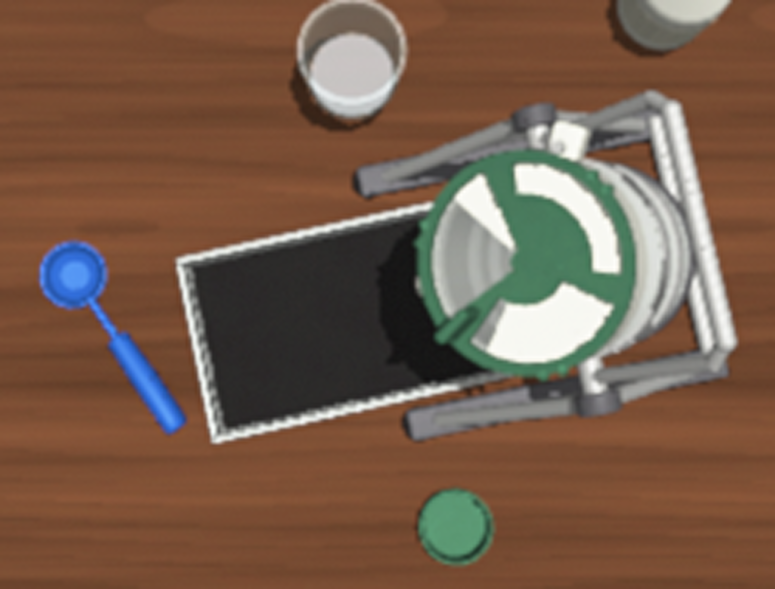

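View pics/s0z.png

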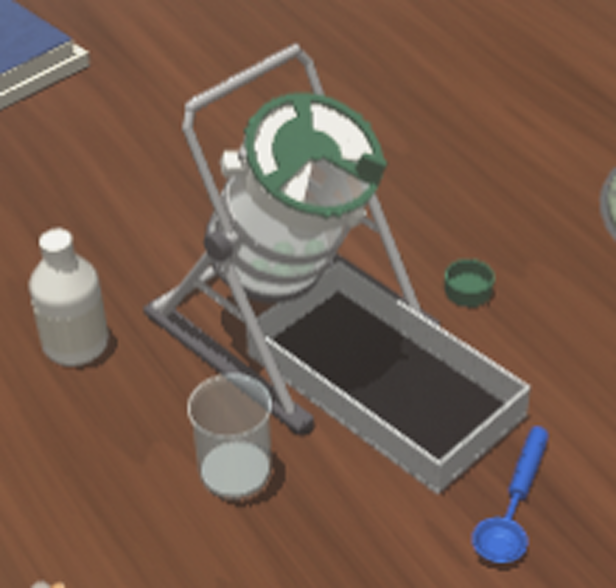

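```bash
cat > h.py <<'E'
import numpy as np, cv2
from scipy.spatial.transform import Rotation as Rn
from workcell import cams, monitor
def R(att): return Rn.from_euler('xyz',att).as_matrix()
def ray(cal,px):
    p=cv2.undistortPoints(np.array(px,float).reshape(-1,1,2),cal['mtx'],np.array([cal['k1'],0,0,0.]))[:,0]
    d=np.c_[p,np.ones(len(p))]@R(cal['attitude']).T
    return cal['origin'],d/np.linalg.norm(d,axis=1,keepdims=True)
def onplane(cal,px,n,c):
    o,d=ray(cal,px); n=np.array(n,float); t=((np.array(c)-o)@n)/(d@n); return o+d*t[:,None]
def tri(c1,p1,c2,p2):
    o1,d1=ray(c1,p1);o2,d2=ray(c2,p2);out=[]
    for a,b in zip(d1,d2):
        s=np.linalg.lstsq(np.c_[a,-b],o2-o1,rcond=None)[0]
        A=o1+a*s[0];B=o2+b*s[1];out.append(np.r_[(A+B)/2,np.linalg.norm(A-B)])
    return np.array(out)
def proj(cal,P):
    Rm=R(cal['attitude']); p=(np.atleast_2d(P)-cal['origin'])@Rm
    s=p[:,:2]/p[:,2:]; s=s*(1+cal['k1']*(s**2).sum(1,keepdims=True))
    return s@cal['mtx'][:2,:2].T+cal['mtx'][:2,2]
E
python3 - <<'E'
from h import *
T=cams.get_calibration('top');S=cams.get_calibration('scene')
t=cv2.imread("pics/top0.png");s=cv2.imread("pics/scene0.png")
for n,im,cal,roi in (('top',t,T,(325,190,415,280)),('scene',s,S,(280,128,345,182))):
    hsv=cv2.cvtColor(im,cv2.COLOR_BGR2HSV)
    m=cv2.inRange(hsv,(60,70,30),(90,255,255)); k=np.zeros_like(m);k[roi[1]:roi[3],roi[0]:roi[2]]=255;m&=k
    cs,_=cv2.findContours(m,cv2.RETR_EXTERNAL,cv2.CHAIN_APPROX_NONE); c=max(cs,key=cv2.contourArea)
    h=cv2.convexHull(c); print(n,cv2.contourArea(c),cv2.fitEllipse(c),cv2.fitEllipse(h),c[:,0].min(0),c[:,0].max(0))
    cv2.imwrite(f"pics/m_{n}.png",cv2.resize(m[roi[1]-5:roi[3]+5,roi[0]-5:roi[2]+5],None,fx=5,fy=5,interpolation=0))
# tray rim corners from top zoom
z=lambda x,y:(200+x/3.1,150+y/3.1)
print('tray rim',onplane(T,[z(180,262),z(215,440)],[0,0,1],[0,0,.045]))
E
```

```text
top 3951.5 ((368.9745788574219, 234.6636505126953), (70.08391571044922, 72.03681945800781), 176.69427490234375) ((368.6507263183594, 234.88851928710938), (71.5474853515625, 73.61811828613281), 3.4890575408935547) [333 198] [404 272]
scene 310.5 ((304.16729736328125, 150.1409149169922), (29.606781005859375, 33.82608413696289), 114.77277374267578) ((307.1266174316406, 151.64297485351562), (35.89681625366211, 39.17120361328125), 114.15357971191406) [288 134] [325 167]
tray rim [[0.53594123 0.1453102  0.045     ]
 [0.40420272 0.11741511 0.045     ]]
```

```bash
python3 - <<'E'
import cv2
t=cv2.imread("pics/top0.png"); s=cv2.imread("pics/scene0.png")
cv2.imwrite("pics/t0y.png",cv2.resize(t[170:290,320:450],None,fx=6,fy=6,interpolation=cv2.INTER_CUBIC)[:600])
cv2.imwrite("pics/s0y.png",cv2.resize(s[110:210,255:355],None,fx=6,fy=6,interpolation=cv2.INTER_CUBIC))
E
```

```text
(no output)
```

View pics/t0y.png

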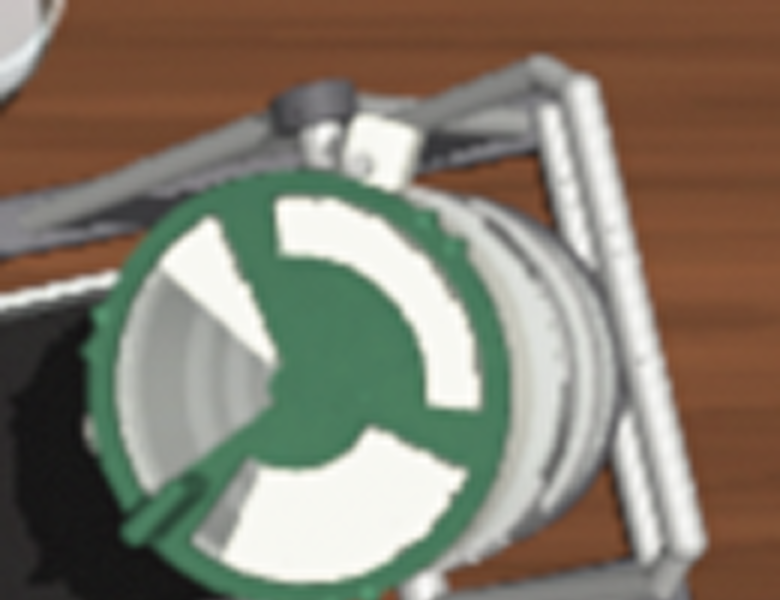

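View pics/s0y.png

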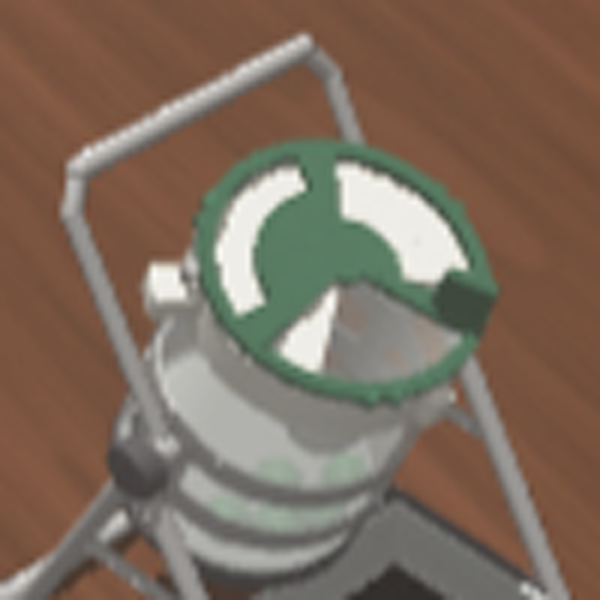

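View pics/m_top.png

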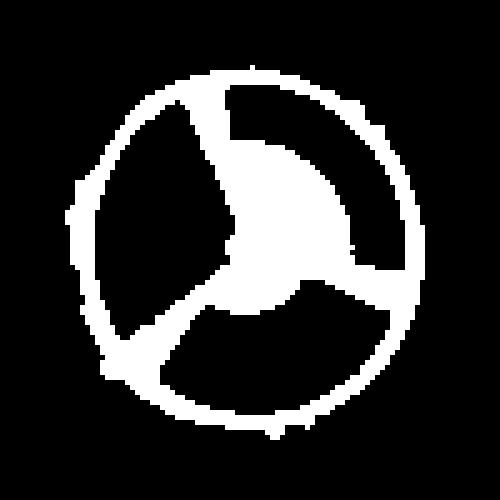

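View pics/m_scene.png

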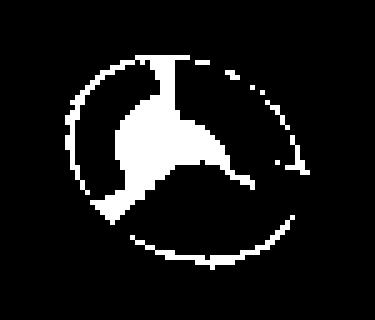

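```bash
python3 - <<'E'
from h import *
T=cams.get_calibration('top');S=cams.get_calibration('scene')
t=cv2.imread("pics/top0.png");s=cv2.imread("pics/scene0.png")
b=tri(T,[(417.5,183.3),(435,261.7)],S,[(267.5,138),(305.8,117)])
print('bar ends',b.round(4),'len',np.linalg.norm(b[0,:3]-b[1,:3]),'mid',b[:,:3].mean(0),'yaw',np.degrees(np.arctan2(*(b[0]-b[1])[[1,0]])))
C={}
for n,im,cal,roi,lo in (('top',t,T,(325,190,415,280),70),('scene',s,S,(280,128,345,182),40)):
    hsv=cv2.cvtColor(im,cv2.COLOR_BGR2HSV)
    m=cv2.inRange(hsv,(60,lo,20),(95,255,200)); k=np.zeros_like(m);k[roi[1]:roi[3],roi[0]:roi[2]]=255;m&=k
    m=cv2.morphologyEx(m,cv2.MORPH_CLOSE,np.ones((3,3)))
    cs,_=cv2.findContours(m,cv2.RETR_EXTERNAL,cv2.CHAIN_APPROX_NONE); c=max(cs,key=cv2.contourArea)[:,0].astype(float)
    q=c
    for it in range(8):
        (x,y),(A,B),a=cv2.fitEllipseDirect(q.astype(np.float32).reshape(-1,1,2))
        r=np.radians(a);d=c-[x,y];u=d@[np.cos(r),np.sin(r)];v=d@[-np.sin(r),np.cos(r)]
        e=np.hypot(u/(A/2),v/(B/2))-1; q=c[abs(e)<.03]
    print(n,len(c),len(q),x,y,A,B,a); C[n]=(x,y)
    cv2.imwrite(f"pics/m_{n}.png",cv2.resize(m[roi[1]-5:roi[3]+5,roi[0]-5:roi[2]+5],None,fx=5,fy=5,interpolation=0))
print('dial',tri(T,[C['top']],S,[C['scene']]))
print('foot/tray', onplane(T,[(200+180/3.1,150+262/3.1),(200+215/3.1,150+440/3.1),(200+440/3.1,150+205/3.1)],[0,0,1],[0,0,.045]))
E
```

```text
bar ends [[ 0.6114 -0.1725  0.2948  0.0028]
 [ 0.4723 -0.2     0.2942  0.0007]] len 0.141842817457318 mid [ 0.54183857 -0.1862723   0.29453639] yaw 11.185381926250532
top 211 186 368.968505859375 234.55410766601562 69.98762512207031 71.78031158447266 168.18209838867188
scene 204 79 311.8162841796875 153.78277587890625 38.17774963378906 47.09523391723633 117.50385284423828
dial [[ 0.52325238 -0.08916952  0.25717617  0.00219869]]
foot/tray [[ 0.53594123  0.1453102   0.045     ]
 [ 0.40420272  0.11741511  0.045     ]
 [ 0.57860649 -0.05103182  0.045     ]]
```

View pics/m_scene.png

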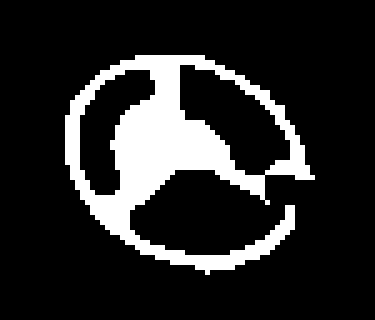

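```bash
cat >> h.py <<'E'
HG=np.array([.5305,-.128,.175]); YAW=np.radians(11.5)
def stand(): c,s=np.cos(YAW),np.sin(YAW); return np.array([[c,-s,0],[s,c,0],[0,0,1]])
def jar(tip=0.):  # columns = jar axes in world
    return stand()@Rn.from_euler('x',-(np.radians(25)+tip)).as_matrix()
def j2w(p,tip=0.): return HG+np.array(p)@jar(tip).T
E
python3 - <<'E'
from h import *
from scipy.optimize import least_squares
T=cams.get_calibration('top');S=cams.get_calibration('scene')
for n,cal,lo,roi in (('top',T,70,(325,190,415,280)),('scene',S,40,(280,128,345,182))):
    im=cv2.imread(f"pics/{n}0.png")
    hsv=cv2.cvtColor(im,cv2.COLOR_BGR2HSV)
    m=cv2.inRange(hsv,(60,lo,20),(95,255,200)); k=np.zeros_like(m);k[roi[1]:roi[3],roi[0]:roi[2]]=255;m&=k
    m=cv2.morphologyEx(m,cv2.MORPH_CLOSE,np.ones((3,3)))
    def loc(px): 
        P=onplane(cal,px,jar()[:,2],j2w([0,0,.093])); return (P-HG)@jar()
    cs,_=cv2.findContours(m,cv2.RETR_EXTERNAL,cv2.CHAIN_APPROX_NONE); c=max(cs,key=cv2.contourArea)[:,0]
    q=loc(c)[:,:2]
    f=least_squares(lambda p:np.hypot(*(q-p[:2]).T)-p[2],[0,0,.068],loss='soft_l1',f_scale=.001).x
    print(n,'centre in jar xy',f.round(4))
    # slot edges: angular profile at r=60mm of green
    ys,xs=np.nonzero(m); L=loc(np.c_[xs,ys])[:,:2]-f[:2]; r=np.hypot(*L.T);a=np.degrees(np.arctan2(L[:,1],L[:,0]))%360
    for r0,r1 in ((.035,.045),(.045,.055)):
        h=np.histogram(a[(r>r0)&(r<r1)],bins=np.arange(0,361,6))[0]; print(h)
print(proj(T,[j2w([0,-.105,.085])]),proj(S,[j2w([0,-.105,.085])]))
E
```

```text
top centre in jar xy [0.0004 0.0035 0.0674]
[11  6  0  0  0  0  0  0  0  0  0  0  0  0  0  0  0  0  0  9 11 11  0  0
  0  0  0  0  0  0  0  0  0  0  0  0  0  0  0  8 12 13  8  7  9 10  9  7
  9  9  7  7  7  8  7  7  7  6  6 13]
[14  8  0  0  0  0  0  0  0  0  0  0  0  0  0  0  0  0  0 12 14 13  0  0
  0  0  0  0  0  0  0  0  0  0  0  0  0  0  0 10 16 12  0  0  0  0  0  0
  0  0  0  0  0  0  0  0  0  0  4 13]
scene centre in jar xy [ 0.0028 -0.0006  0.0641]
[4 4 4 0 0 0 0 0 0 0 0 0 0 0 0 0 0 0 2 4 5 3 0 0 0 0 0 0 0 0 0 0 0 0 0 0 0
 0 1 5 4 4 2 2 1 1 1 2 2 1 2 2 2 3 1 2 4 2 3 4]
[7 6 3 0 0 0 0 0 0 0 0 0 0 0 0 0 0 0 1 2 1 0 4 4 0 0 0 0 0 0 0 0 0 0 0 0 0
 0 3 5 5 4 0 0 0 0 0 0 0 0 0 0 0 0 0 0 0 0 0 3]
[[426.07896241 221.9273746 ]] [[286.86528001 126.65585566]]
```

```bash
cat >> h.py <<'E'
def finpose(th,h=.016,r=.053,tip=0.,dc=(0.,.001)):
    t=np.radians(th); J=jar(tip)
    p=j2w([r*np.cos(t)+dc[0],r*np.sin(t)+dc[1],.093+h],tip)
    x=J@[np.sin(t),-np.cos(t),0]; y=-J[:,2]; return np.c_[x,y,np.cross(x,y)],p
def cur():
    o=monitor.observe(); return R(o['tool_rot']),o['position'],o
def row(Rt,pt,R0,p0):
    return np.r_[Rn.from_matrix(R0.T@Rt).as_rotvec().round(3),((pt-p0)@R0*1000).round(1)]
E
python3 - <<'E'
from h import *
R0,p0,o=cur()
for h in (.08,.016):
    Rt,pt=finpose(122.5,h); print(pt.round(3),row(Rt,pt,R0,p0))
    print(Rn.from_matrix(Rt).as_euler('xyz'))
E
```

```text
[ 0.48  -0.021  0.312] [-3.040e-01  4.740e-01  3.180e-01 -4.939e+02 -9.650e+01 -4.620e+02]
[-1.94549612  0.22907073  0.72433524]
[ 0.485 -0.048  0.254] [-3.040e-01  4.740e-01  3.180e-01 -5.173e+02 -3.840e+01 -4.755e+02]
[-1.94549612  0.22907073  0.72433524]
```

Emit:
send_rows(
  series="-0.304 0.474 0.318 -494 -96.5 -462 0.4;-0.304 0.474 0.318 -494 -96.5 -462 0.4;-0.304 0.474 0.318 -494 -96.5 -462 0.4;-0.304 0.474 0.318 -494 -96.5 -462 0.4;-0.304 0.474 0.318 -494 -96.5 -462 0.4;-0.304 0.474 0.318 -494 -96.5 -462 0.4;-0.304 0.474 0.318 -494 -96.5 -462 0.4;-0.304 0.474 0.318 -494 -96.5 -462 0.4;-0.304 0.474 0.318 -494 -96.5 -462 0.4;-0.304 0.474 0.318 -494 -96.5 -462 0.4;-0.304 0.474 0.318 -494 -96.5 -462 0.4;-0.304 0.474 0.318 -494 -96.5 -462 0.4;-0.304 0.474 0.318 -494 -96.5 -462 0.4;-0.304 0.474 0.318 -494 -96.5 -462 0.4;-0.304 0.474 0.318 -494 -96.5 -462 0.4;-0.304 0.474 0.318 -494 -96.5 -462 0.4;-0.304 0.474 0.318 -494 -96.5 -462 0.4;-0.304 0.474 0.318 -494 -96.5 -462 0.4;-0.304 0.474 0.318 -494 -96.5 -462 0.4",
  force=25,
)

```text
clock: 1.73
position: [0.4796, -0.022, 0.3125]
tool_rot: [-1.945, 0.229, 0.723]
force: [-0.3, 0.8, 0.1]
grip_width: 0.0341
```

```bash
python3 - <<'E'
from h import *
R0,p0,o=cur()
print({k:np.round(v,3) for k,v in o.items()})
for n in ("wrist","scene"):
    im=cams.grab_frame(n); cv2.imwrite(f"pics/{n}1.png",im[:,:,::-1])
Rt,pt=finpose(122.5,.08);print(row(Rt,pt,R0,p0))
E
```

```text
{'clock': np.float64(1.733), 'qpos': array([-0.783,  0.207,  0.47 ,  1.935,  0.381,  1.106,  0.26 ]), 'qd': array([-0.033,  0.004, -0.025,  0.006, -0.002,  0.004, -0.013]), 'joint_efforts': array([  3.374, -52.538,   7.573, -36.991,   2.352,   0.653,   0.507]), 'position': array([ 0.48 , -0.022,  0.312]), 'tool_rot': array([-1.945,  0.229,  0.723]), 'force': array([-0.297,  0.768,  0.108]), 'moment': array([0.464, 0.113, 0.048]), 'grip_width': np.float64(0.034)}
[-0.001 -0.001 -0.     0.5   -0.2    0.3  ]
```

View pics/wrist1.png

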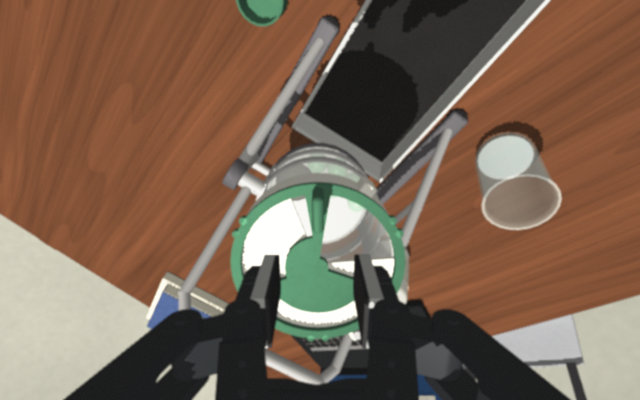

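View pics/scene1.png

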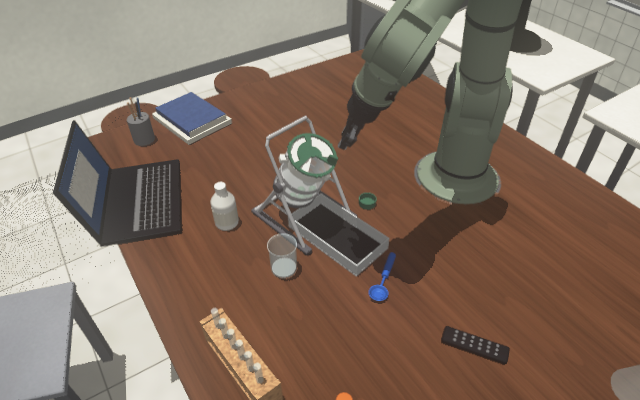

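```bash
python3 - <<'E'
from h import *
W=cams.get_calibration('wrist')
im=cv2.imread("pics/wrist1.png")
t=np.radians(122.5)
for z in (.093,.119):
    print(z,proj(W,[j2w([r*np.cos(t),r*np.sin(t),z]) for r in (.04,.066)]).round(1))
a=np.radians(np.arange(0,360,3)); c=proj(W,[j2w([.068*np.cos(k),.068*np.sin(k),.093]) for k in a])
z=im.copy()
for p in c: cv2.circle(z,tuple(int(v) for v in p.round()),1,(0,0,255),-1)
for zz in (.093,.119):
  for s in (-.004,.004):
    q=proj(W,[j2w([r*np.cos(t)-s*np.sin(t),r*np.sin(t)+s*np.cos(t),zz]) for r in (.04,.066)])
    cv2.line(z,*[tuple(int(v) for v in p.round()) for p in q],(255,0,255),1)
cv2.imwrite("pics/w1z.png",cv2.resize(z[150:350,210:430],None,fx=2.9,fy=2.9))
E
```

```text
0.093 [[313.9 221. ]
 [313.9 187.6]]
0.119 [[313.7 235.6]
 [313.6 199. ]]
```

View pics/w1z.png

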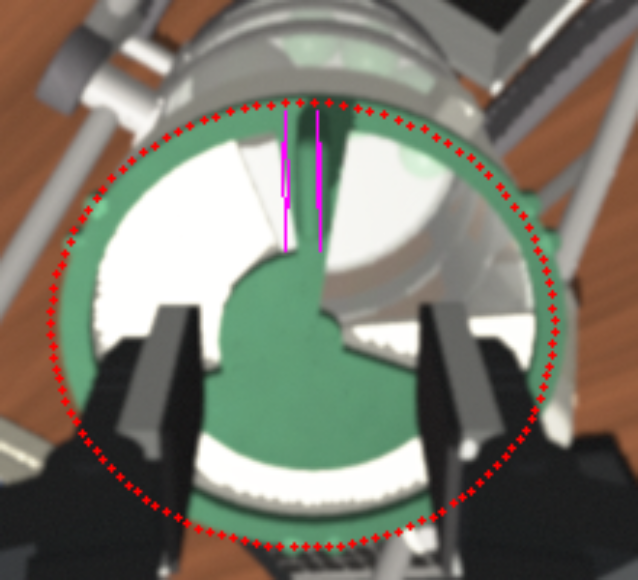

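```bash
sed -i 's/dc=(0.,.001)/dc=(.0005,.0015)/' h.py; python3 - <<'E'
from h import *
R0,p0,o=cur()
for h in (.04,.016):
    print(row(*finpose(120.5,h),R0,p0))
E
```

```text
[-1.00e-03  3.60e-02  1.00e-03  2.00e+00  4.02e+01 -8.00e-01]
[-1.00e-03  3.60e-02  1.00e-03  2.00e+00  6.42e+01 -8.00e-01]
```

Emit:
send_rows(
  series="0 0.036 0 2 20 -0.8 0.4;0 0.036 0 2 40 -0.8 0.4;0 0.036 0 2 52 -0.8 0.35;0 0.036 0 2 60 -0.8 0.3;0 0.036 0 2 64 -0.8 0.3;0 0.036 0 2 64 -0.8 0.15;0 0.036 0 2 64 -0.8 0;0 0.036 0 2 64 -0.8 0;0 0.036 0 2 64 -0.8 0;0 0.036 0 2 64 -0.8 0",
  force=20,
)

```text
clock: 2.67
position: [0.4873, -0.0468, 0.2547]
tool_rot: [-1.953, 0.215, 0.691]
force: [-0.3, 0.2, -0.9]
grip_width: -0.0004
```

```bash
python3 - <<'E'
from h import *
R0,p0,o=cur()
print({k:np.round(v,3) for k,v in o.items()})
im=cams.grab_frame("wrist"); cv2.imwrite(f"pics/wrist2.png",im[:,:,::-1])
print(row(*finpose(120.5,.016),R0,p0))
E
```

```text
{'clock': np.float64(2.667), 'qpos': array([-0.725,  0.289,  0.486,  2.01 ,  0.378,  0.933,  0.242]), 'qd': array([ 0.001,  0.003,  0.   ,  0.003,  0.   , -0.004,  0.002]), 'joint_efforts': array([-6.8000e-02, -5.6113e+01,  7.1920e+00, -3.2954e+01,  1.8490e+00,
        6.9100e-01, -3.0000e-03]), 'position': array([ 0.487, -0.047,  0.255]), 'tool_rot': array([-1.953,  0.215,  0.691]), 'force': array([-0.336,  0.227, -0.894]), 'moment': array([ 0.369,  0.127, -0.023]), 'grip_width': np.float64(-0.0)}
[-0.    -0.001  0.001  0.2    0.5    0.9  ]
```

View pics/wrist2.png

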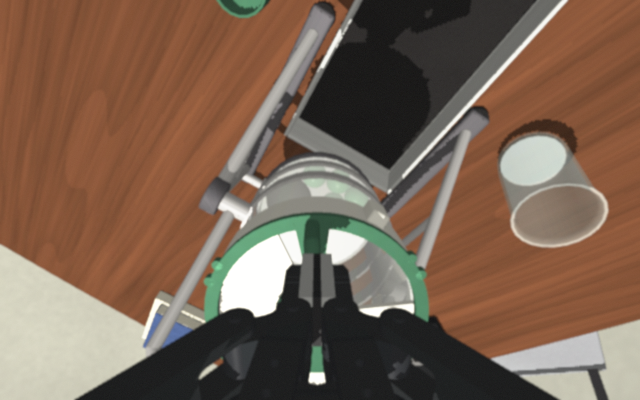

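```bash
python3 - <<'E'
from h import *
W=cams.get_calibration('wrist');R0,p0,o=cur()
print('cam rel tool',(W['origin']-p0)@R0)
print('tcp,tip,grasp',proj(W,[p0,p0+R0[:,1]*.011,p0-R0[:,1]*.008]).round(1))
print('tip +-11 z',proj(W,[p0+R0@[0,.011,.011],p0+R0@[0,.011,-.011],p0+R0@[0,-.02,.011]]).round(1))
t=np.radians(120.5)
for z in (.093,.119):
    print(z,proj(W,[j2w([r*np.cos(t),r*np.sin(t),z]) for r in (.04,.066)]).round(1))
a=np.radians(np.arange(0,360,3)); c=proj(W,[j2w([.068*np.cos(k),.068*np.sin(k),.093]) for k in a])
im=cv2.imread("pics/wrist2.png");z=im.copy()
for p in c: cv2.circle(z,tuple(int(v) for v in p.round()),1,(0,0,255),-1)
cv2.imwrite("pics/w2z.png",cv2.resize(z[190:390,200:440],None,fx=2.9,fy=2.9,interpolation=cv2.INTER_CUBIC))
E
```

```text
cam rel tool [ 0.00089562 -0.1583243   0.08248536]
tcp,tip,grasp [[314.8 253.5]
 [314.9 244.1]
 [314.7 261.1]]
tip +-11 z [[314.8 225.3]
 [314.9 262. ]
 [314.5 252.3]]
0.093 [[313.4 260.7]
 [313.2 218.3]]
0.119 [[313.  286. ]
 [312.7 238.6]]
```

View pics/w2z.png

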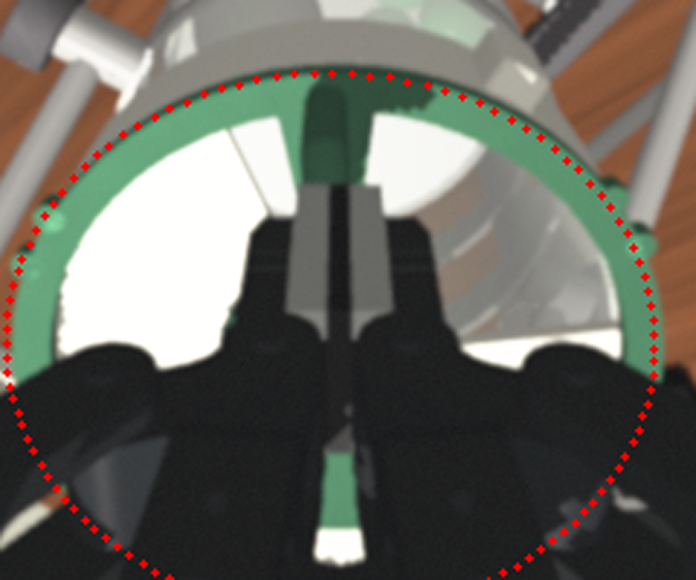

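```bash
python3 - <<'E'
from h import *
W=cams.get_calibration('wrist');R0,p0,o=cur()
Rc=R0.T@R(W['attitude']); oc=(W['origin']-p0)@R0
print(Rc.round(3))
for c in ([.0425,.027,.136],[.017,.0234,.149]): print((oc+Rc@c).round(4))
E
python3 -c "
import cv2
for k in (0,1):
    im=cv2.imread('pics/wrist%d.png'%k); cv2.imwrite('pics/wf%d.png'%k,cv2.resize(im[240:400,150:480],None,fx=2.4,fy=2.4,interpolation=2))"
```

```text
[[ 1.     0.001 -0.   ]
 [ 0.    -0.323  0.947]
 [ 0.001 -0.947 -0.323]]
[ 0.0434 -0.0383  0.0131]
[ 0.0179 -0.0248  0.0123]
```

View pics/wf1.png

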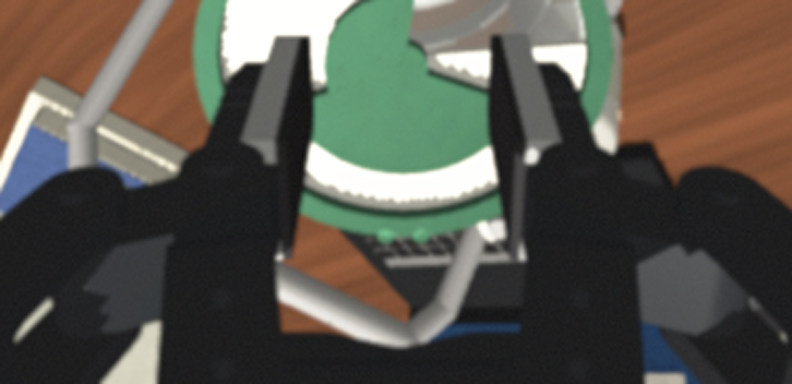

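View pics/wf0.png

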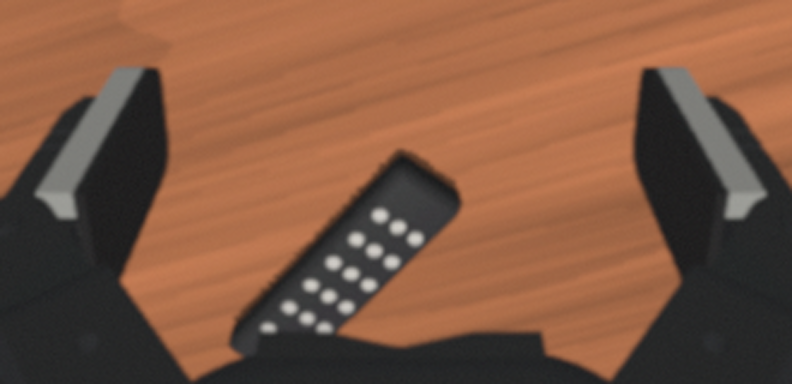

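```bash
python3 - <<'E'
from h import *
S=cams.get_calibration('scene');T=cams.get_calibration('top');R0,p0,o=cur()
for n,c,b in (('scene',S,(280,90,380,190)),('top',T,(300,180,420,300))):
    im=cams.grab_frame(n)[:,:,::-1].copy()
    cv2.imwrite(f'pics/{n}2.png',im)
    z=cv2.resize(im[b[1]:b[3],b[0]:b[2]],None,fx=5,fy=5,interpolation=cv2.INTER_CUBIC)
    for y in (.011,-.02):
        for zz in (-.011,.011):
            p=(proj(c,p0+R0@[0,y,zz])[0]-b[:2])*5; cv2.circle(z,tuple(int(v) for v in p),3,(0,0,255) if y>0 else (255,0,0),-1)
    cv2.imwrite(f'pics/{n}2z.png',z)
E
```

```text
(no output)
```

View pics/scene2z.png

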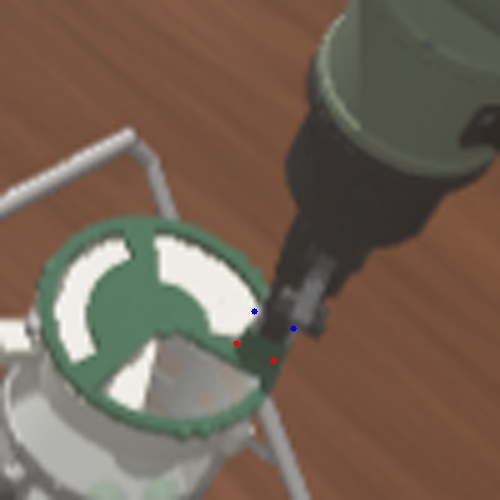

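View pics/top2z.png

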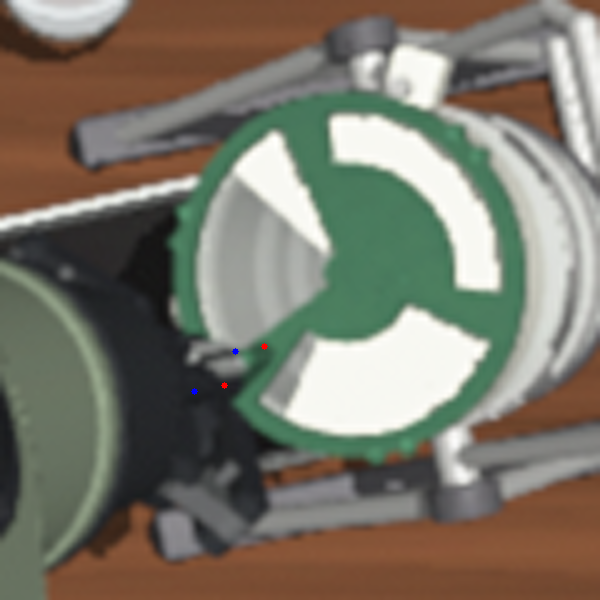

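Emit:
send_rows(
  series="0 0 0 0 -4 0 0.3;0 0 0 0 -4 0 0.3;0 0 0 0 0 0 0.3;0 0 0 0 0 0 0.3;0 0 0 0 10 0 0.3;0 0 0 0 18 0 0.3;0 0 0 0 22 0 0.3;0 0 0 0 22 0 0.3",
  force=20,
)

```text
clock: 3.48
position: [0.4886, -0.0568, 0.2336]
tool_rot: [-1.952, 0.217, 0.69]
force: [-0.0, -0.8, 0.3]
grip_width: 0.0256
```

```bash
python3 - <<'E'
from h import *
R0,p0,o=cur()
print({k:np.round(v,3) for k,v in o.items()})
im=cams.grab_frame("wrist"); cv2.imwrite(f"pics/wrist3.png",im[:,:,::-1])
E
```

```text
{'clock': np.float64(3.483), 'qpos': array([-0.701,  0.323,  0.488,  2.034,  0.378,  0.873,  0.247]), 'qd': array([-0.009, -0.015, -0.002, -0.017,  0.001,  0.027, -0.001]), 'joint_efforts': array([ 3.0800e-01, -5.7585e+01,  8.0350e+00, -3.1128e+01,  1.7740e+00,
        1.1600e-01,  4.1000e-02]), 'position': array([ 0.489, -0.057,  0.234]), 'tool_rot': array([-1.952,  0.217,  0.69 ]), 'force': array([-0.026, -0.822,  0.322]), 'moment': array([ 0.44 ,  0.077, -0.015]), 'grip_width': np.float64(0.026)}
```

View pics/wrist3.png

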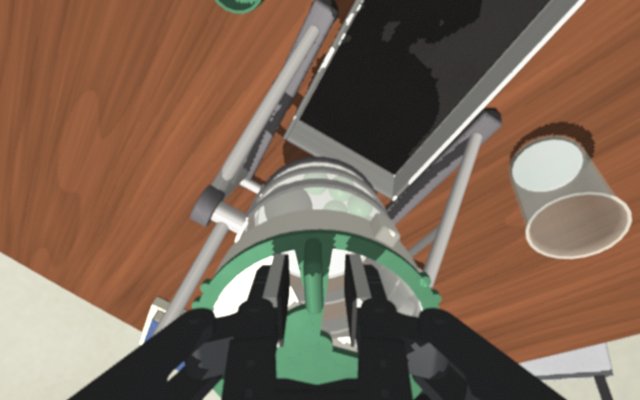

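Emit:
send_rows(
  series="0 0 0 -0.5 5 0 0.2;0 0 0 -0.5 5 0 0.1;0 0 0 -0.5 5 0 0;0 0 0 -0.5 5 0 0;0 0 0 -0.5 5 0 0",
  force=20,
)

```text
clock: 3.95
position: [0.4891, -0.0586, 0.2299]
tool_rot: [-1.953, 0.215, 0.691]
force: [3.6, -3.6, -8.6]
grip_width: 0.0076
```

```bash
python3 - <<'E'
from h import *
R0,p0,o=cur()
print({k:np.round(v,3) for k,v in o.items()})
im=cams.grab_frame("wrist"); cv2.imwrite(f"pics/wrist4.png",im[:,:,::-1])
print(row(*finpose(120.5,-.011),R0,p0))
E
```

```text
{'clock': np.float64(3.95), 'qpos': array([-0.696,  0.328,  0.489,  2.039,  0.379,  0.859,  0.248]), 'qd': array([-0.001,  0.   , -0.001,  0.001,  0.   , -0.001, -0.001]), 'joint_efforts': array([ -1.215, -61.452,   7.79 , -31.977,   1.445,   1.708,  -0.204]), 'position': array([ 0.489, -0.059,  0.23 ]), 'tool_rot': array([-1.953,  0.215,  0.691]), 'force': array([ 3.603, -3.56 , -8.606]), 'moment': array([ 0.636, -0.415,  0.502]), 'grip_width': np.float64(0.008)}
[-0.    -0.001  0.001  0.9    0.     0.9  ]
```

View pics/wrist4.png

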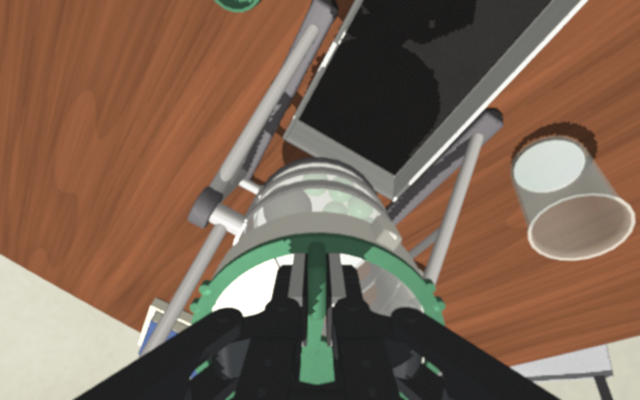

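```bash
python3 -c "
import math
for d in list(range(0,93,5))+[88,91,93,95]: a=math.radians(d); print(d,round(a,3),round(53*math.sin(a),1),round(-53*(1-math.cos(a)),1))"
```

```text
0 0.0 0.0 -0.0
5 0.087 4.6 -0.2
10 0.175 9.2 -0.8
15 0.262 13.7 -1.8
20 0.349 18.1 -3.2
25 0.436 22.4 -5.0
30 0.524 26.5 -7.1
35 0.611 30.4 -9.6
40 0.698 34.1 -12.4
45 0.785 37.5 -15.5
50 0.873 40.6 -18.9
55 0.96 43.4 -22.6
60 1.047 45.9 -26.5
65 1.134 48.0 -30.6
70 1.222 49.8 -34.9
75 1.309 51.2 -39.3
80 1.396 52.2 -43.8
85 1.484 52.8 -48.4
90 1.571 53.0 -53.0
88 1.536 53.0 -51.2
91 1.588 53.0 -53.9
93 1.623 52.9 -55.8
95 1.658 52.8 -57.6
```

Emit:
send_rows(
  series="0 0.087 0 4.6 0 -0.2 0;0 0.175 0 9.2 0 -0.8 0;0 0.262 0 13.7 0 -1.8 0;0 0.349 0 18.1 0 -3.2 0;0 0.436 0 22.4 0 -5 0;0 0.524 0 26.5 0 -7.1 0;0 0.611 0 30.4 0 -9.6 0;0 0.698 0 34.1 0 -12.4 0;0 0.698 0 34.1 0 -12.4 0",
)

```text
clock: 4.75
position: [0.523, -0.0456, 0.227]
tool_rot: [-2.002, -0.072, 0.045]
force: [-0.9, -1.0, -4.4]
grip_width: 0.0072
```

```bash
python3 - <<'E'
from h import *
R0,p0,o=cur()
print({k:np.round(v,3) for k,v in o.items()})
print((o['force'])@R0)
im=cams.grab_frame("wrist"); cv2.imwrite(f"pics/wrist5.png",im[:,:,::-1])
print(row(*finpose(80.5,-.011),R0,p0))
E
```

```text
{'clock': np.float64(4.75), 'qpos': array([-0.79 ,  0.423,  0.637,  1.961,  0.254,  0.848, -0.337]), 'qd': array([ 0.01 , -0.019, -0.029,  0.019,  0.03 ,  0.   ,  0.132]), 'joint_efforts': array([ -1.221, -64.955,  13.417, -33.727,   1.578,   0.205,  -2.331]), 'position': array([ 0.523, -0.046,  0.227]), 'tool_rot': array([-2.002, -0.072,  0.045]), 'force': array([-0.95 , -1.024, -4.351]), 'moment': array([ 0.653,  0.195, -0.193]), 'grip_width': np.float64(0.007)}
[-1.30342213  4.28813757  0.89168939]
[-0.    -0.005 -0.    -0.    -0.1    1.2  ]
```

View pics/wrist5.png

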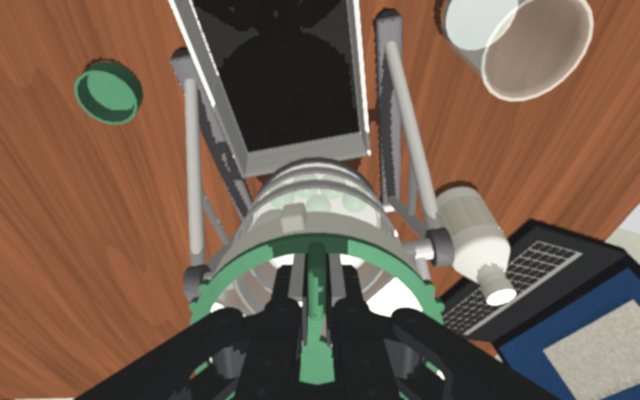

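Emit:
send_rows(
  series="0 0.087 0 4.6 0 -0.2 0;0 0.175 0 9.2 0 -0.8 0;0 0.262 0 13.7 0 -1.8 0;0 0.349 0 18.1 0 -3.2 0;0 0.436 0 22.4 0 -5 0;0 0.524 0 26.5 0 -7.1 0;0 0.611 0 30.4 0 -9.6 0;0 0.698 0 34.1 0 -12.4 0;0 0.698 0 34.1 0 -12.4 0",
)

```text
clock: 5.55
position: [0.5566, -0.0553, 0.2346]
tool_rot: [-1.864, -0.327, -0.617]
force: [-2.9, 0.3, -5.0]
grip_width: 0.0072
```

```bash
python3 - <<'E'
from h import *
R0,p0,o=cur()
print({k:np.round(v,3) for k,v in o.items()})
print((o['force'])@R0)
im=cams.grab_frame("wrist"); cv2.imwrite(f"pics/wrist6.png",im[:,:,::-1])
print(row(*finpose(40.5,-.011),R0,p0))
E
```

```text
{'clock': np.float64(5.55), 'qpos': array([-0.844,  0.518,  0.807,  1.88 ,  0.091,  0.849, -0.838]), 'qd': array([ 0.006, -0.014, -0.033,  0.014,  0.037, -0.003,  0.108]), 'joint_efforts': array([ -0.44 , -69.118,  19.594, -34.837,   1.934,  -0.742,  -1.945]), 'position': array([ 0.557, -0.055,  0.235]), 'tool_rot': array([-1.864, -0.327, -0.617]), 'force': array([-2.866,  0.285, -5.002]), 'moment': array([ 0.907,  0.624, -0.515]), 'grip_width': np.float64(0.007)}
[-3.9749725   4.17812652 -0.22708859]
[ 0.0e+00 -2.0e-03 -1.0e-03 -5.0e-01 -1.0e-01  1.4e+00]
```

View pics/wrist6.png

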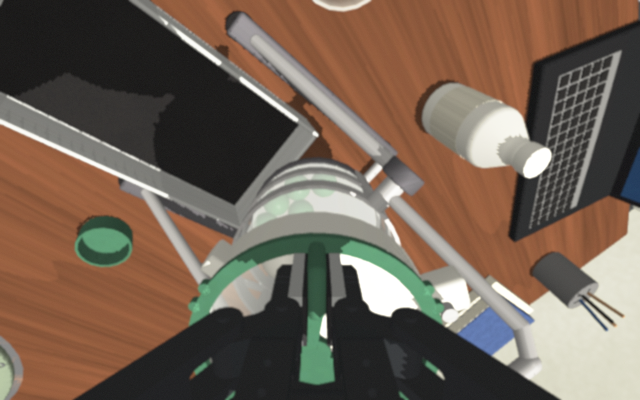

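Emit:
send_rows(
  series="0 0.04 0 2.1 0 0 0;0 0.08 0 4.2 0 -0.2 0;0 0.12 0 6.3 0 -0.4 0;0 0.15 0 7.9 0 -0.6 0;0 0.18 0 9.5 0 -0.9 0;0 0.18 0 9.5 0 -0.9 0",
)

```text
clock: 6.1
position: [0.5633, -0.0611, 0.2378]
tool_rot: [-1.801, -0.373, -0.8]
force: [-3.8, -0.2, -5.4]
grip_width: 0.007
```

```bash
python3 - <<'E'
from h import *
R0,p0,o=cur()
print({k:np.round(v,3) for k,v in o.items()})
print((o['force'])@R0)
print(row(*finpose(30,-.011),R0,p0))
for n in ("top","scene"):
    im=cams.grab_frame(n)[:,:,::-1]; cv2.imwrite(f"pics/{n}7.png",im)
    b=(310,170,440,290) if n=='top' else (265,105,365,205)
    cv2.imwrite(f'pics/{n}7z.png',cv2.resize(im[b[1]:b[3],b[0]:b[2]],None,fx=5,fy=5,interpolation=cv2.INTER_CUBIC))
E
```

```text
{'clock': np.float64(6.1), 'qpos': array([-0.853,  0.54 ,  0.854,  1.864,  0.046,  0.851, -0.96 ]), 'qd': array([ 0.001, -0.002, -0.008,  0.003,  0.014, -0.001,  0.03 ]), 'joint_efforts': array([ -0.58 , -71.066,  20.182, -36.279,   2.4  ,  -1.722,  -0.363]), 'position': array([ 0.563, -0.061,  0.238]), 'tool_rot': array([-1.801, -0.373, -0.8  ]), 'force': array([-3.816, -0.182, -5.401]), 'moment': array([ 0.916,  1.002, -0.663]), 'grip_width': np.float64(0.007)}
[-4.32170723  4.6541611  -1.85120086]
[ 0.0e+00  3.0e-03 -1.0e-03 -4.0e-01 -1.0e-01  1.3e+00]
```

View pics/top7z.png

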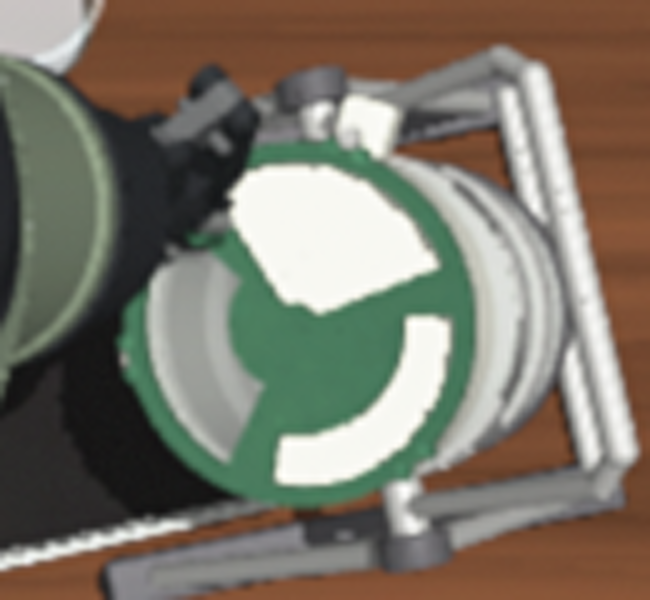

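View pics/scene7z.png

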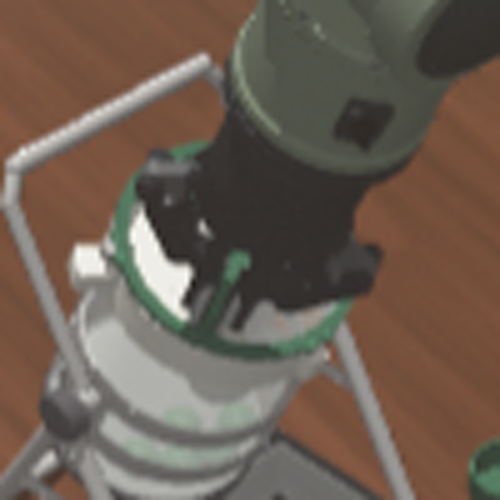

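```bash
cat > sp.py <<'E'
from h import *
def spokes(img,cal,c0=(.0004,.0035)):
    hsv=cv2.cvtColor(img,cv2.COLOR_BGR2HSV); m=cv2.inRange(hsv,(60,70,30),(90,255,255))
    r=np.arange(.036,.056,.002)
    A=np.arange(0,360,1.); out=[]
    for a in A:
        t=np.radians(a); P=proj(cal,[j2w([k*np.cos(t)+c0[0],k*np.sin(t)+c0[1],.093]) for k in r]).round().astype(int)
        out.append((m[P[:,1],P[:,0]]>0).mean())
    out=np.array(out)
    o2=np.array(out)>.75; s=[]
    k=np.where(np.diff(np.r_[o2[-1],o2].astype(int))!=0)[0]
    return k
E
python3 - <<'E'
from sp import *
T=cams.get_calibration('top')
for f in ('top0','top7'): print(f,spokes(cv2.imread(f'pics/{f}.png'),T))
E
```

```text
top0 [  9 116 132 237 251 354]
top7 [143 159 263 277]
```

Emit:
send_rows(
  series="0 0.02 0 1.1 0 0 0;0 0.035 0 1.9 0 0 0;0 0.035 0 1.9 0 0 0",
)

```text
clock: 6.45
position: [0.5644, -0.0622, 0.2384]
tool_rot: [-1.788, -0.38, -0.836]
force: [-7.9, -0.4, -5.9]
grip_width: 0.0072
```

```bash
cat > st.py <<'E'
from h import *
R0,p0,o=cur()
print({k:np.round(v,3) for k,v in o.items() if k in('clock','position','tool_rot','force','grip_width','qpos')}, 'F tool',(o['force']@R0).round(2))
E
python3 st.py
```

```text
{'clock': np.float64(6.45), 'qpos': array([-0.855,  0.544,  0.863,  1.861,  0.037,  0.852, -0.983]), 'position': array([ 0.564, -0.062,  0.238]), 'tool_rot': array([-1.788, -0.38 , -0.836]), 'force': array([-7.856, -0.448, -5.912]), 'grip_width': np.float64(0.007)} F tool [-6.78  4.89 -5.2 ]
```

Emit:
send_rows(
  series="0 0 0 0 0 0 0.3;0 0 0 0 0 0 0.3;0 0 0 0 0 0 0.3;0 0 0 0 -20 0 0.4;0 0 0 0 -50 10 0.4;0 0 0 0 -80 20 0.4;0 0 0 0 -80 20 0.4",
)

```text
clock: 7.03
position: [0.5768, -0.0138, 0.3111]
tool_rot: [-1.781, -0.384, -0.834]
force: [0.9, 2.0, 0.0]
grip_width: 0.034
```

```bash
python3 st.py; python3 - <<'E'
from sp import *
T=cams.get_calibration('top')
W=cams.get_calibration('wrist')
im=cams.grab_frame("wrist")[:,:,::-1].copy(); cv2.imwrite(f"pics/wrist8.png",im)
cv2.imwrite("pics/w8z.png",cv2.resize(im[100:400,150:490],None,fx=2,fy=2,interpolation=2))
im=cams.grab_frame("top")[:,:,::-1].copy(); cv2.imwrite(f"pics/top8.png",im); print(spokes(im,T))
E
```

```text
{'clock': np.float64(7.033), 'qpos': array([-0.954,  0.491,  0.903,  1.727,  0.062,  1.051, -1.026]), 'position': array([ 0.577, -0.014,  0.311]), 'tool_rot': array([-1.781, -0.384, -0.834]), 'force': array([0.932, 1.997, 0.016]), 'grip_width': np.float64(0.034)} F tool [-0.79 -0.75  1.92]
[ 19  34 142 157 263 275]
```

View pics/w8z.png

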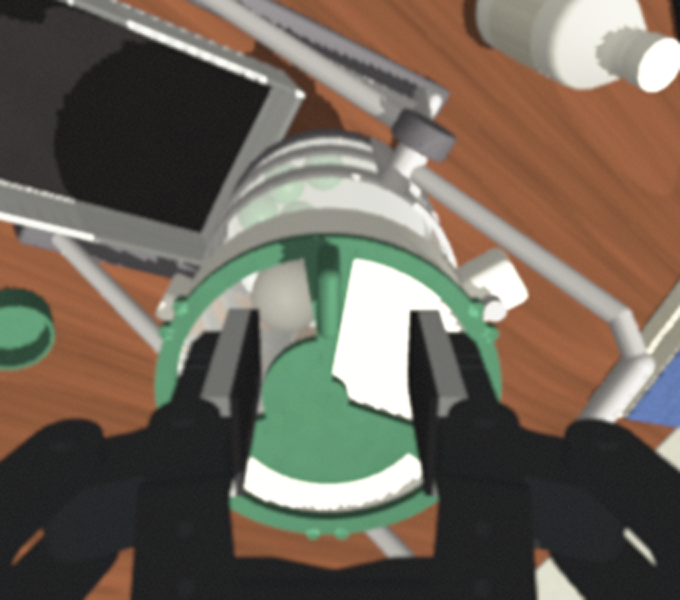

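```bash
python3 - <<'E'
import cv2
a=cv2.imread('pics/wrist8.png')[210:310,350:450]; b=cv2.imread('pics/top8.png')[175:215,355:415]
cv2.imwrite('pics/z8.png',cv2.hconcat([cv2.resize(a,(400,400),interpolation=2),cv2.resize(b,(600,400),interpolation=2)])[:, :800])
E
```

```text
(no output)
```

View pics/z8.png

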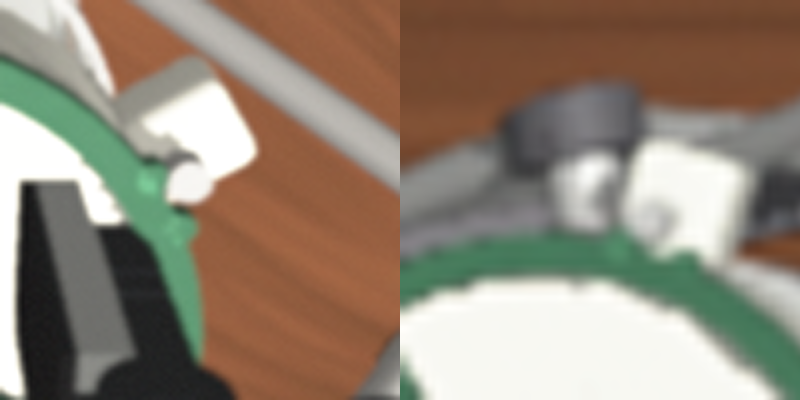

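```bash
python3 - <<'E'
from sp import *
T=cams.get_calibration('top')
for z in (.093,.088,.085):
  P=onplane(T,[(320+160/6,170+265/6),(320+215/6,170+310/6),(320+270/6,170+355/6)],jar()[:,2],j2w([0,0,z])); L=(P-HG)@jar()
  for c0 in ((.0004,.0035),(.0005,.0015)):
    l=L[:,:2]-c0; print(z,c0,np.degrees(np.arctan2(l[:,1],l[:,0])).round(1),np.hypot(*l.T).round(3), 'line dir',np.degrees(np.arctan2(*(l[0]-l[2])[::-1])).round(1))
E
```

```text
0.093 (0.0004, 0.0035) [34.9 31.8 16.1] [0.057 0.034 0.011] line dir 39.4
0.093 (0.0005, 0.0015) [36.6 34.7 25.5] [0.058 0.035 0.012] line dir 39.4
0.088 (0.0004, 0.0035) [36.1 33.8 23.2] [0.058 0.035 0.012] line dir 39.4
0.088 (0.0005, 0.0015) [37.7 36.6 31.6] [0.059 0.036 0.013] line dir 39.4
0.085 (0.0004, 0.0035) [36.8 35.  27. ] [0.059 0.036 0.013] line dir 39.4
0.085 (0.0005, 0.0015) [38.4 37.7 34.7] [0.06  0.037 0.014] line dir 39.4
```

```bash
python3 - <<'E'
from sp import *
T=cams.get_calibration('top');W=cams.get_calibration('wrist')
w=[(350+150/4,210+180/4),(350+182/4,210+231/4),(350+190/4,210+183/4)]
t=[(355+620/10-40,175+245/10),(355+685/10-40,175+262/10),(355+655/10-40,175+220/10)]
x=tri(W,w,T,t); L=(x[:,:3]-HG)@jar()-[.0005,.0015,0]
print(x[:,3],L.round(4),np.degrees(np.arctan2(L[:,1],L[:,0])).round(1),np.hypot(L[:,0],L[:,1]).round(4))
for nm,c,p in (('w',W,w),('t',T,t)):
    l=(onplane(c,p,jar()[:,2],j2w([0,0,.091]))-HG)@jar()-[.0005,.0015,0]; print(nm,np.degrees(np.arctan2(l[:,1],l[:,0])).round(1),np.hypot(l[:,0],l[:,1]).round(4))
E
```

```text
[0.00045978 0.00079473 0.00074589] [[ 0.059  -0.0302  0.0942]
 [ 0.0528 -0.0413  0.094 ]
 [ 0.0618 -0.0375  0.0935]] [-27.1 -38.  -31.2] [0.0662 0.0671 0.0723]
w [-28.7 -39.7 -32.4] [0.0657 0.0668 0.0718]
t [-26.3 -37.3 -30.6] [0.0664 0.0672 0.0726]
```

```bash
cat >> h.py <<'E'
GO=.031  # bar lies at tool y=-GO
def barpose(tip,phi,back=0.,off=(0,0,0)):
    b=j2w([0,-.105,.085],tip)+np.array(off); f=np.radians(phi); St=stand()
    y=St@[0,-np.sin(f),-np.cos(f)]; z=St[:,0]; x=np.cross(y,z)
    return np.c_[x,y,z], b+y*(GO-back)
E
python3 - <<'E'
from h import *
R0,p0,o=cur()
for bk in (.09,.0):
    Rt,pt=barpose(0,-20,bk); print(pt.round(4),row(Rt,pt,R0,p0)); print(Rt.round(2))
E
```

```text
[ 0.5463 -0.2058  0.3519] [   0.191    0.468    0.769  129.1     35.8   -143.5  ]
[[ 0.19 -0.07  0.98]
 [-0.92  0.34  0.2 ]
 [-0.34 -0.94  0.  ]]
[ 0.5402 -0.1757  0.2673] [   0.191    0.468    0.769   72.9     99.5   -113.6  ]
[[ 0.19 -0.07  0.98]
 [-0.92  0.34  0.2 ]
 [-0.34 -0.94  0.  ]]
```

Emit:
send_rows(
  series="0 0 0 0 -30 0 0.3;0.191 0.468 0.769 129 36 -143.5 0.3;0.191 0.468 0.769 129 36 -143.5 0.3;0.191 0.468 0.769 129 36 -143.5 0.3;0.191 0.468 0.769 129 36 -143.5 0.3;0.191 0.468 0.769 129 36 -143.5 0.3;0.191 0.468 0.769 129 36 -143.5 0.3;0.191 0.468 0.769 129 36 -143.5 0.3;0.191 0.468 0.769 129 36 -143.5 0.3;0.191 0.468 0.769 129 36 -143.5 0.3;0.191 0.468 0.769 129 36 -143.5 0.3;0.191 0.468 0.769 129 36 -143.5 0.3",
)

```text
clock: 8.13
position: [0.544, -0.2092, 0.3496]
tool_rot: [-1.575, 0.35, -1.379]
force: [0.3, 0.9, -0.4]
grip_width: 0.0256
```

```bash
python3 st.py; python3 - <<'E'
from h import *
R0,p0,o=cur()
for bk in (.09,.03,0): print(row(*barpose(0,-20,bk),R0,p0))
W=cams.get_calibration('wrist')
im=cams.grab_frame("wrist")[:,:,::-1].copy()
for xx in (-.068,0,.068):
    for dy in (-.006,.006): 
        p=proj(W,j2w([xx,-.105+dy,.085]))[0]; cv2.circle(im,tuple(int(v) for v in p.round()),2,(0,0,255),-1)
cv2.imwrite(f"pics/wrist9.png",im)
E
```

```text
{'clock': np.float64(8.133), 'qpos': array([-0.016,  0.584,  0.757,  1.393, -0.6  ,  1.61 , -0.601]), 'position': array([ 0.544, -0.209,  0.35 ]), 'tool_rot': array([-1.575,  0.35 , -1.379]), 'force': array([ 0.279,  0.899, -0.445]), 'grip_width': np.float64(0.026)} F tool [-0.63  0.7   0.45]
[ 1.0e-03 -9.0e-03 -1.0e-03 -3.4e+00 -1.1e+00  2.9e+00]
[ 1.00e-03 -9.00e-03 -1.00e-03 -3.40e+00  5.89e+01  3.00e+00]
[ 1.00e-03 -9.00e-03 -1.00e-03 -3.40e+00  8.89e+01  3.00e+00]
```

View pics/wrist9.png

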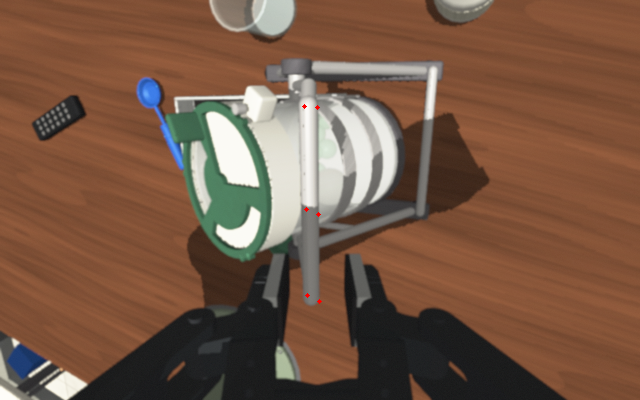

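Emit:
send_rows(
  series="0 0 0 -3 15 3 0.3;0 0 0 -3 35 3 0.3;0 0 0 -3 55 3 0.3;0 0 0 -3 55 3 0.3",
)

```text
clock: 8.52
position: [0.5435, -0.1812, 0.2979]
tool_rot: [-1.575, 0.349, -1.368]
force: [-0.3, 1.3, 0.4]
grip_width: 0.0253
```

```bash
python3 st.py; python3 - <<'E'
from h import *
R0,p0,o=cur()
for bk in (0,): print(row(*barpose(0,-20,bk),R0,p0))
im=cams.grab_frame("wrist")[:,:,::-1].copy()
cv2.imwrite(f"pics/wrist10.png",im)
E
```

```text
{'clock': np.float64(8.517), 'qpos': array([-0.065,  0.597,  0.739,  1.507, -0.618,  1.492, -0.581]), 'position': array([ 0.543, -0.181,  0.298]), 'tool_rot': array([-1.575,  0.349, -1.368]), 'force': array([-0.34 ,  1.34 ,  0.353]), 'grip_width': np.float64(0.025)} F tool [-1.42  0.14 -0.06]
[ 5.00e-03  2.00e-03 -0.00e+00  4.80e+00  3.09e+01 -2.00e+00]
```

View pics/wrist10.png

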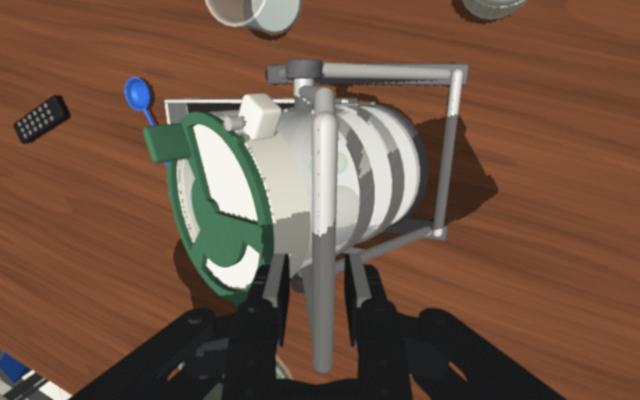

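Emit:
send_rows(
  series="0 0 0 3.5 10 -2 0.3;0 0 0 3.5 20 -2 0.3;0 0 0 3.5 28 -2 0.3;0 0 0 3.5 30 -2 0.3;0 0 0 3.5 30 -2 0.3",
)

```text
clock: 8.98
position: [0.5404, -0.178, 0.2707]
tool_rot: [-1.573, 0.349, -1.373]
force: [-0.7, -0.6, 0.5]
grip_width: 0.0253
```

```bash
python3 st.py; python3 - <<'E'
from h import *
R0,p0,o=cur()
for bk in (0,): print(row(*barpose(0,-20,bk),R0,p0))
for n in('wrist','scene'):
  im=cams.grab_frame(n)[:,:,::-1].copy()
  if n=='scene': im=cv2.resize(im[60:220,220:400],None,fx=3.5,fy=3.5,interpolation=2)
  cv2.imwrite(f"pics/{n}11.png",im)
E
```

```text
{'clock': np.float64(8.983), 'qpos': array([-0.067,  0.612,  0.73 ,  1.557, -0.634,  1.434, -0.56 ]), 'position': array([ 0.54 , -0.178,  0.271]), 'tool_rot': array([-1.573,  0.349, -1.373]), 'force': array([-0.713, -0.629,  0.475]), 'grip_width': np.float64(0.025)} F tool [ 0.29 -0.61 -0.82]
[ 1.e-03 -3.e-03 -0.e+00 -1.e+00  4.e+00  3.e-01]
```

View pics/wrist11.png

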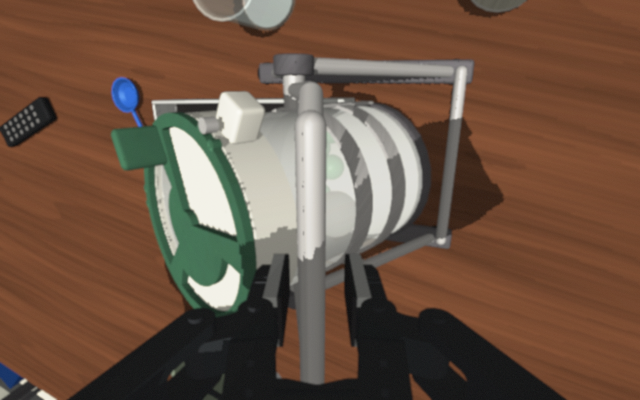

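View pics/scene11.png

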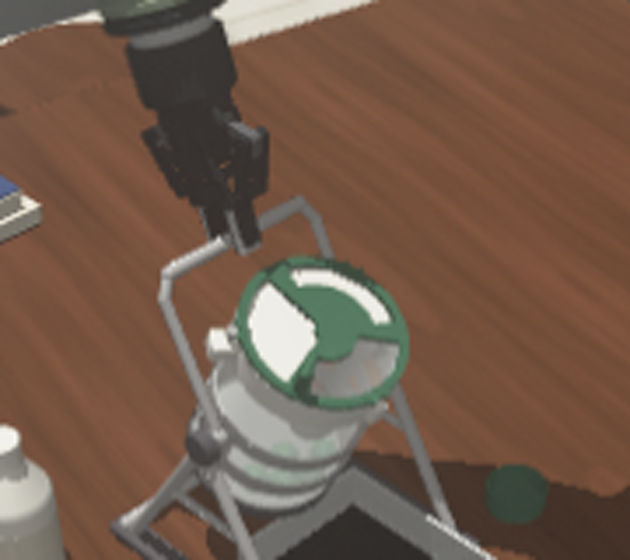

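Emit:
send_rows(
  series="0 0 0 -1 6 0 0.3;0 0 0 -1 6 0 0.15;0 0 0 -1 6 0 0.05;0 0 0 -1 6 0 0.05;0 0 0 -1 6 0 0.05",
  force=30,
)

```text
clock: 9.5
position: [0.5396, -0.174, 0.2658]
tool_rot: [-1.573, 0.352, -1.372]
force: [-3.6, 8.2, 0.7]
grip_width: 0.0109
```

```bash
python3 st.py; python3 - <<'E'
from h import *
R0,p0,o=cur()
for bk in (0,): print(row(*barpose(0,-20,bk),R0,p0))
# circle path radius check
St=stand(); g=p0-R0[:,1]*.031; print((g-HG)@St, (j2w([0,-.105,.085])-HG)@St)
E
```

```text
{'clock': np.float64(9.5), 'qpos': array([-0.072,  0.613,  0.727,  1.569, -0.638,  1.424, -0.558]), 'position': array([ 0.54 , -0.174,  0.266]), 'tool_rot': array([-1.573,  0.352, -1.372]), 'force': array([-3.618,  8.189,  0.693]), 'grip_width': np.float64(0.011)} F tool [-8.45  2.36 -1.92]
[ 1.0e-03 -2.0e-03 -2.0e-03  1.1e+00 -2.0e+00  2.0e-01]
[-0.00018413 -0.05755574  0.11991981] [ 3.29597460e-17 -5.92397654e-02  1.21411079e-01]
```

```bash
sed -i 's/^GO=.031/GO=.033/' h.py; cat > arc.py <<'E'
from h import *
import sys
a,b,fa,fb,n=map(float,sys.argv[1:6]);n=int(n)
R0,p0=barpose(a,fa) # nominal commanded start
for k in range(1,n+1):
    s=k/n; t=a+(b-a)*s
    r=row(*barpose(t,fa+(fb-fa)*s),R0,p0)
    print(' '.join(f'{v:g}' for v in np.r_[r[:3].round(3),r[3:].round(1)]),'0.05;',end='')
print()
E
python3 arc.py 0 1.0 -20 15 18
```

```text
0 0 -0.034 -6.4 -0.6 0 0.05;0 0 -0.068 -12.7 -0.8 -0 0.05;0 0 -0.102 -19.1 -0.7 -0 0.05;0 0 -0.136 -25.5 -0.1 -0 0.05;0 0 -0.17 -31.8 0.8 -0 0.05;0 0 -0.204 -38.1 2.1 0 0.05;0 0 -0.238 -44.2 3.7 -0 0.05;0 0 -0.271 -50.3 5.8 -0 0.05;0 0 -0.305 -56.2 8.1 -0 0.05;0 0 -0.339 -62 10.9 0 0.05;0 0 -0.373 -67.6 13.9 0 0.05;0 0 -0.407 -73 17.3 0 0.05;0 0 -0.441 -78.3 21 -0 0.05;0 0 -0.475 -83.2 25.1 -0 0.05;0 -0 -0.509 -88 29.4 -0 0.05;0 -0 -0.543 -92.5 33.9 0 0.05;0 0 -0.577 -96.7 38.8 0 0.05;0 0 -0.611 -100.6 43.9 -0 0.05;
```

Emit:
send_rows(
  series="0 0 -0.034 -6.4 -0.6 0 0.05;0 0 -0.068 -12.7 -0.8 0 0.05;0 0 -0.102 -19.1 -0.7 0 0.05;0 0 -0.136 -25.5 -0.1 0 0.05;0 0 -0.17 -31.8 0.8 0 0.05;0 0 -0.204 -38.1 2.1 0 0.05",
  force=40,
)

```text
clock: 10.0
position: [0.5325, -0.141, 0.277]
tool_rot: [-1.572, 0.141, -1.374]
force: [0.1, -9.0, -4.9]
grip_width: 0.0108
```

```bash
python3 st.py; python3 arc.py 0.3333 1.2 -8.33 22 15; python3 - <<'E'
from h import *
R0,p0,o=cur()
St=stand(); g=p0-R0[:,1]*.033; print((g-HG)@St, (j2w([0,-.105,.085],.3333)-HG)@St)
E
```

```text
{'clock': np.float64(10.0), 'qpos': array([-0.329,  0.499,  0.825,  1.697, -0.502,  1.229, -0.723]), 'position': array([ 0.532, -0.141,  0.277]), 'tool_rot': array([-1.572,  0.141, -1.374]), 'force': array([ 0.139, -8.98 , -4.862]), 'grip_width': np.float64(0.011)} F tool [ 9.43  3.58 -1.61]
0 0 -0.035 -6.6 0.4 0 0.05;0 0 -0.071 -13.2 1.2 0 0.05;0 0 -0.106 -19.8 2.4 0 0.05;0 -0 -0.141 -26.2 4 0 0.05;0 0 -0.176 -32.5 6 0 0.05;0 0 -0.212 -38.8 8.4 -0 0.05;0 -0 -0.247 -44.8 11.2 0 0.05;-0 0 -0.282 -50.7 14.4 0 0.05;-0 0 -0.318 -56.4 17.9 0 0.05;0 0 -0.353 -61.8 21.7 -0 0.05;-0 0 -0.388 -67 25.9 -0 0.05;0 0 -0.423 -72 30.4 -0 0.05;0 -0 -0.459 -76.7 35.2 0 0.05;-0 0 -0.494 -81 40.3 -0 0.05;0 0 -0.529 -85.1 45.7 0 0.05;
[-0.00062199 -0.01779156  0.1347065 ] [ 4.25007252e-17 -1.62584369e-02  1.34110638e-01]
```

Emit:
send_rows(
  series="0 0 -0.035 -6.6 0.4 0 0.05;0 0 -0.071 -13.2 1.2 0 0.05;0 0 -0.106 -19.8 2.4 0 0.05;0 0 -0.141 -26.2 4 0 0.05;0 0 -0.176 -32.5 6 0 0.05;0 0 -0.212 -38.8 8.4 0 0.05;0 0 -0.247 -44.8 11.2 0 0.05;0 0 -0.282 -50.7 14.4 0 0.05;0 0 -0.318 -56.4 17.9 0 0.05;0 0 -0.353 -61.8 21.7 0 0.05;0 0 -0.388 -67 25.9 0 0.05;0 0 -0.423 -72 30.4 0 0.05;0 0 -0.459 -76.7 35.2 0 0.05;0 0 -0.494 -81 40.3 0 0.05;0 0 -0.529 -85.1 45.7 0 0.05",
)

```text
clock: 11.25
position: [0.515, -0.0514, 0.2449]
tool_rot: [-1.571, -0.387, -1.373]
force: [-2.8, -6.1, 12.3]
grip_width: 0.0108
```

```bash
python3 st.py; python3 arc.py 1.2 1.75 22 42 10; python3 - <<'E'
from h import *
R0,p0,o=cur()
St=stand(); g=p0-R0[:,1]*.033; print((g-HG)@St, (j2w([0,-.105,.085],1.2)-HG)@St)
im=cams.grab_frame('scene')[:,:,::-1].copy()
im=cv2.resize(im[60:280,220:420],None,fx=2.7,fy=2.7,interpolation=2)
cv2.imwrite(f"pics/scene12.png",im)
E
```

```text
{'clock': np.float64(11.25), 'qpos': array([-1.048,  0.549,  1.113,  1.964, -0.143,  0.845, -1.301]), 'position': array([ 0.515, -0.051,  0.245]), 'tool_rot': array([-1.571, -0.387, -1.373]), 'force': array([-2.848, -6.082, 12.31 ]), 'grip_width': np.float64(0.011)} F tool [ 9.65 -9.36 -3.99]
-0 0 -0.035 -5.7 2.8 -0 0.05;-0 -0 -0.07 -11.3 5.9 -0 0.05;-0 -0 -0.105 -16.7 9.4 -0 0.05;-0 0 -0.14 -21.8 13.2 -0 0.05;-0 -0 -0.175 -26.8 17.2 -0 0.05;0 -0 -0.209 -31.5 21.6 -0 0.05;0 0 -0.244 -36 26.2 0 0.05;-0 -0 -0.279 -40.2 31.1 -0 0.05;0 -0 -0.314 -44.1 36.3 -0 0.05;-0 -0 -0.349 -47.7 41.7 -0 0.05;
[0.00015069 0.09062884 0.10041776] [1.73472348e-17 9.16938831e-02 9.92080229e-02]
```

View pics/scene12.png

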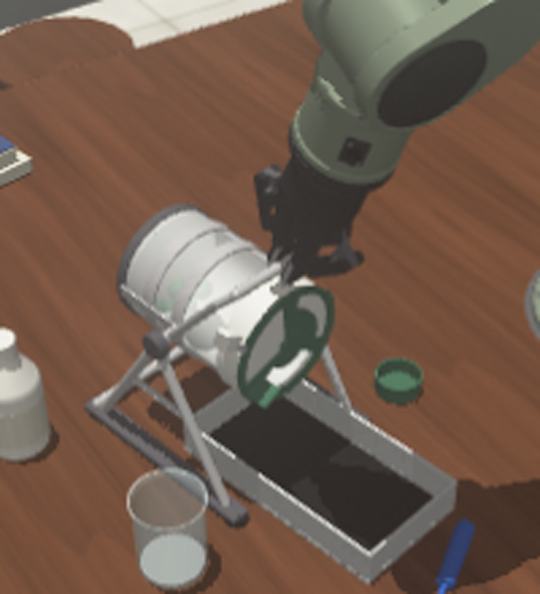

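```bash
python3 arc.py 1.2 1.75 22 34 10
```

```text
-0 -0 -0.021 -6.2 2.8 -0 0.05;0 -0 -0.042 -12.2 6 0 0.05;-0 -0 -0.063 -18 9.5 -0 0.05;-0 0 -0.084 -23.7 13.4 -0 0.05;-0 -0 -0.105 -29.1 17.6 0 0.05;0 -0 -0.126 -34.2 22.1 -0 0.05;0 -0 -0.147 -39.1 26.9 0 0.05;-0 -0 -0.168 -43.7 32 -0 0.05;0 -0 -0.188 -48.1 37.3 -0 0.05;0 -0 -0.209 -52.1 42.9 0 0.05;
```

Emit:
send_rows(
  series="0 0 -0.021 -6.2 2.8 0 0.05;0 0 -0.042 -12.2 6 0 0.05;0 0 -0.063 -18 9.5 0 0.05;0 0 -0.084 -23.7 13.4 0 0.05;0 0 -0.105 -29.1 17.6 0 0.05;0 0 -0.126 -34.2 22.1 0 0.05;0 0 -0.147 -39.1 26.9 0 0.05;0 0 -0.168 -43.7 32 0 0.05;0 0 -0.188 -48.1 37.3 0 0.05;0 0 -0.209 -52.1 42.9 0 0.05",
)

```text
clock: 12.13
position: [0.5086, -0.0194, 0.1851]
tool_rot: [-1.572, -0.595, -1.372]
force: [-2.4, -2.0, 12.6]
grip_width: 0.0102
```

```bash
python3 st.py; python3 arc.py 1.75 2.1 34 42 7; python3 - <<'E'
from h import *
R0,p0,o=cur()
St=stand(); g=p0-R0[:,1]*.033; print((g-HG)@St, (j2w([0,-.105,.085],1.75)-HG)@St)
im=cams.grab_frame('scene')[:,:,::-1].copy()
im=cv2.resize(im[60:280,220:420],None,fx=2.7,fy=2.7,interpolation=2)
cv2.imwrite(f"pics/scene13.png",im)
E
```

```text
{'clock': np.float64(12.133), 'qpos': array([-1.193,  0.784,  1.121,  2.041, -0.146,  0.71 , -1.477]), 'position': array([ 0.509, -0.019,  0.185]), 'tool_rot': array([-1.572, -0.595, -1.372]), 'force': array([-2.444, -1.97 , 12.553]), 'grip_width': np.float64(0.01)} F tool [ 8.23 -9.58 -2.79]
0 0 -0.02 -4.4 4.5 -0 0.05;0 -0 -0.04 -8.5 9.2 -0 0.05;-0 0 -0.06 -12.5 14.1 -0 0.05;-0 0 -0.08 -16.1 19.3 -0 0.05;-0 0 -0.1 -19.5 24.6 -0 0.05;-0 0 -0.12 -22.6 30.2 0 0.05;-0 0 -0.14 -25.5 35.9 -0 0.05;
[0.00028928 0.12922456 0.03747568] [1.73472348e-17 1.30026050e-01 3.66500506e-02]
```

View pics/scene13.png

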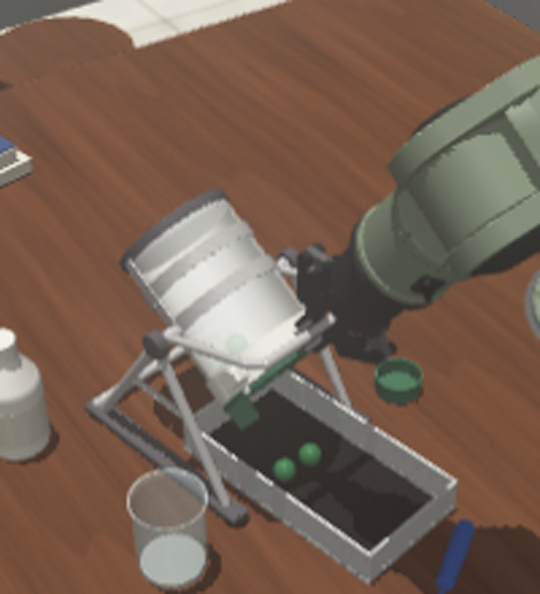

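Emit:
send_rows(
  series="0 0 -0.02 -4.4 4.5 0 0.05;0 0 -0.04 -8.5 9.2 0 0.05;0 0 -0.06 -12.5 14.1 0 0.05;0 0 -0.08 -16.1 19.3 0 0.05;0 0 -0.1 -19.5 24.6 0 0.05;0 0 -0.12 -22.6 30.2 0 0.05;0 0 -0.14 -25.5 35.9 0 0.05;0 0 -0.14 -25.5 35.9 0 0.05;0 0 -0.14 -25.5 35.9 0 0.05;0 0 -0.14 -25.5 35.9 0 0.05;0 0 -0.14 -25.5 35.9 0 0.05;0 0 -0.14 -25.5 35.9 0 0.05",
)

```text
clock: 13.18
position: [0.5085, -0.0184, 0.1414]
tool_rot: [-1.572, -0.734, -1.372]
force: [0.6, -3.5, 10.2]
grip_width: 0.0106
```

```bash
python3 st.py; python3 - <<'E'
from h import *
R0,p0,o=cur()
St=stand(); g=p0-R0[:,1]*.033; print((g-HG)@St, (j2w([0,-.105,.085],2.1)-HG)@St)
im=cams.grab_frame('scene')[:,:,::-1].copy()
im=cv2.resize(im[60:280,220:420],None,fx=2.7,fy=2.7,interpolation=2)
cv2.imwrite(f"pics/scene14.png",im)
im=cams.grab_frame('top')[:,:,::-1].copy()
cv2.imwrite(f"pics/top14.png",cv2.resize(im[160:300,230:450],None,fx=3.5,fy=3.5,interpolation=2))
E
```

```text
{'clock': np.float64(13.183), 'qpos': array([-1.232,  0.968,  1.096,  2.064, -0.165,  0.633, -1.572]), 'position': array([ 0.509, -0.018,  0.141]), 'tool_rot': array([-1.572, -0.734, -1.372]), 'force': array([ 0.617, -3.507, 10.236]), 'grip_width': np.float64(0.011)} F tool [ 9.5  -5.22 -0.09]
[ 0.0003842   0.13384279 -0.00910227] [-6.93889390e-18  1.34710146e-01 -1.01575901e-02]
```

View pics/scene14.png

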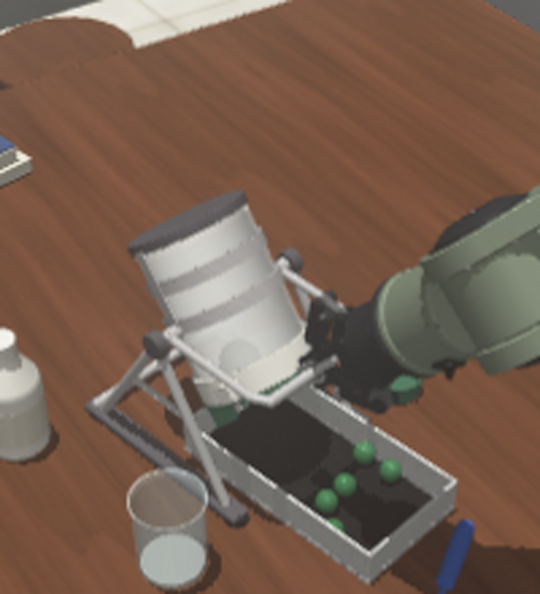

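View pics/top14.png

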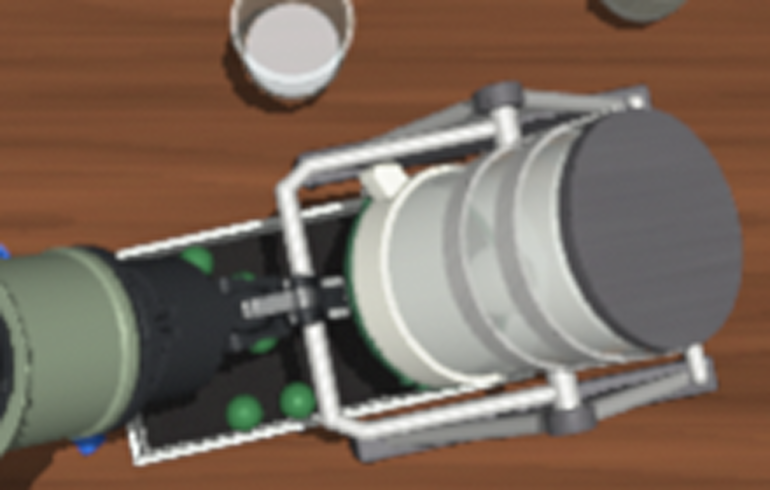

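```bash
python3 arc.py 2.1 1.2 42 22 17;echo; python3 arc.py 1.2 .3 22 -9.5 17; echo; python3 arc.py .3 -.01 -9.5 -20 12
```

```text
0 -0 0.021 3.8 -5.5 0 0.05;0 0 0.041 8 -10.9 0 0.05;0 -0 0.062 12.4 -15.9 -0 0.05;0 0 0.082 17 -20.7 0 0.05;0 0 0.103 21.9 -25.3 0 0.05;0 0 0.123 27.1 -29.5 -0 0.05;0 0 0.144 32.4 -33.5 -0 0.05;0 0 0.164 38 -37.1 0 0.05;0 0 0.185 43.7 -40.4 -0 0.05;0 0 0.205 49.6 -43.4 0 0.05;0 0 0.226 55.7 -46 -0 0.05;0 -0 0.246 61.8 -48.3 0 0.05;0 0 0.267 68.1 -50.3 0 0.05;0 0 0.287 74.4 -51.9 -0 0.05;0 0 0.308 80.9 -53.1 -0 0.05;0 0 0.329 87.4 -54 0 0.05;0 0 0.349 93.9 -54.5 0 0.05;

0 0 0.032 5.7 -2.4 -0 0.05;-0 0 0.065 11.5 -4.4 -0 0.05;0 -0 0.097 17.4 -6.1 0 0.05;0 -0 0.129 23.4 -7.5 -0 0.05;-0 -0 0.162 29.4 -8.5 0 0.05;0 0 0.194 35.5 -9.2 -0 0.05;-0 0 0.226 41.6 -9.6 -0 0.05;-0 -0 0.259 47.7 -9.6 0 0.05;-0 -0 0.291 53.8 -9.3 -0 0.05;-0 -0 0.323 59.9 -8.6 0 0.05;-0 0 0.356 65.9 -7.6 -0 0.05;-0 -0 0.388 71.8 -6.2 -0 0.05;-0 -0 0.42 77.7 -4.5 0 0.05;-0 -0 0.453 83.4 -2.5 -0 0.05;-0 0 0.485 89 -0.2 0 0.05;-0 -0 0.517 94.5 2.5 0 0.05;-0 -0 0.55 99.8 5.5 -0 0.05;

0 0 0.015 3 -0 0 0.05;0 0 0.031 6 0.1 0 0.05;0 -0 0.046 9 0.2 0 0.05;0 0 0.061 11.9 0.5 0 0.05;-0 0 0.076 14.9 0.8 0 0.05;0 0 0.092 17.9 1.2 0 0.05;0 -0 0.107 20.8 1.7 -0 0.05;0 0 0.122 23.7 2.3 0 0.05;0 0 0.137 26.6 3 0 0.05;0 0 0.153 29.5 3.7 0 0.05;-0 0 0.168 32.4 4.5 0 0.05;-0 -0 0.183 35.3 5.4 0 0.05;
```

Emit:
send_rows(
  series="0 0 0.021 3.8 -5.5 0 0.05;0 0 0.041 8 -10.9 0 0.05;0 0 0.062 12.4 -15.9 0 0.05;0 0 0.082 17 -20.7 0 0.05;0 0 0.103 21.9 -25.3 0 0.05;0 0 0.123 27.1 -29.5 0 0.05;0 0 0.144 32.4 -33.5 0 0.05;0 0 0.164 38 -37.1 0 0.05;0 0 0.185 43.7 -40.4 0 0.05;0 0 0.205 49.6 -43.4 0 0.05;0 0 0.226 55.7 -46 0 0.05;0 0 0.246 61.8 -48.3 0 0.05;0 0 0.267 68.1 -50.3 0 0.05;0 0 0.287 74.4 -51.9 0 0.05;0 0 0.308 80.9 -53.1 0 0.05;0 0 0.329 87.4 -54 0 0.05;0 0 0.349 93.9 -54.5 0 0.05",
)

```text
clock: 14.7
position: [0.5151, -0.0525, 0.2449]
tool_rot: [-1.571, -0.385, -1.374]
force: [7.9, -17.1, -9.4]
grip_width: 0.0106
```

```bash
python3 st.py; python3 - <<'E'
from h import *
R0,p0,o=cur()
St=stand(); g=p0-R0[:,1]*.033; print((g-HG)@St, (j2w([0,-.105,.085],1.2)-HG)@St)
im=cams.grab_frame('scene')[:,:,::-1].copy()
im=cv2.resize(im[60:280,220:420],None,fx=2.7,fy=2.7,interpolation=2)
cv2.imwrite(f"pics/scene15.png",im)
E
```

```text
{'clock': np.float64(14.7), 'qpos': array([-1.044,  0.547,  1.11 ,  1.964, -0.142,  0.845, -1.3  ]), 'position': array([ 0.515, -0.052,  0.245]), 'tool_rot': array([-1.571, -0.385, -1.374]), 'force': array([  7.917, -17.053,  -9.377]), 'grip_width': np.float64(0.011)} F tool [13.42 15.55  4.43]
[3.59371979e-05 8.94907328e-02 1.00476610e-01] [1.73472348e-17 9.16938831e-02 9.92080229e-02]
```

View pics/scene15.png

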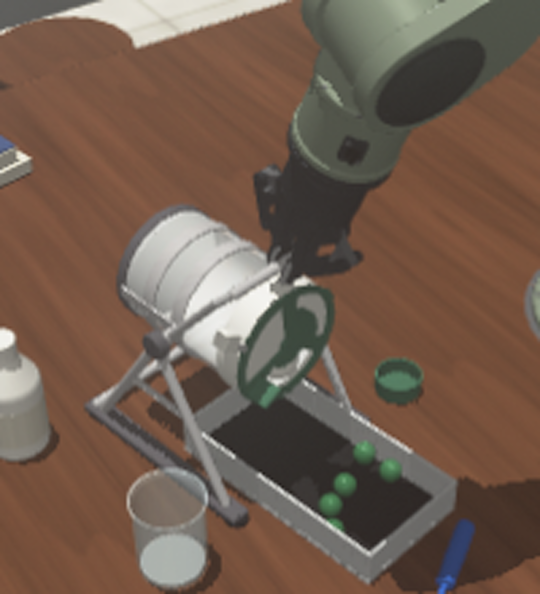

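Emit:
send_rows(
  series="0 0 0.032 5.7 -2.4 0 0.05;0 0 0.065 11.5 -4.4 0 0.05;0 0 0.097 17.4 -6.1 0 0.05;0 0 0.129 23.4 -7.5 0 0.05;0 0 0.162 29.4 -8.5 0 0.05;0 0 0.194 35.5 -9.2 0 0.05;0 0 0.226 41.6 -9.6 0 0.05;0 0 0.259 47.7 -9.6 0 0.05;0 0 0.291 53.8 -9.3 0 0.05;0 0 0.323 59.9 -8.6 0 0.05;0 0 0.356 65.9 -7.6 0 0.05;0 0 0.388 71.8 -6.2 0 0.05;0 0 0.42 77.7 -4.5 0 0.05;0 0 0.453 83.4 -2.5 0 0.05;0 0 0.485 89 -0.2 0 0.05;0 0 0.517 94.5 2.5 0 0.05;0 0 0.55 99.8 5.5 0 0.05",
)

```text
clock: 16.17
position: [0.5335, -0.1442, 0.276]
tool_rot: [-1.572, 0.166, -1.373]
force: [0.4, -4.4, -6.1]
grip_width: 0.0103
```

```bash
python3 st.py; python3 - <<'E'
from h import *
R0,p0,o=cur()
St=stand(); g=p0-R0[:,1]*.033; print((g-HG)@St, (j2w([0,-.105,.085],.3)-HG)@St)
E
```

```text
{'clock': np.float64(16.167), 'qpos': array([-0.292,  0.507,  0.803,  1.682, -0.516,  1.249, -0.705]), 'position': array([ 0.533, -0.144,  0.276]), 'tool_rot': array([-1.572,  0.166, -1.373]), 'force': array([ 0.404, -4.412, -6.076]), 'grip_width': np.float64(0.01)} F tool [ 5.35  5.26 -0.46]
[-0.00030473 -0.02196345  0.13357072] [-2.68882139e-17 -2.07144822e-02  1.33494982e-01]
```

Emit:
send_rows(
  series="0 0 0.015 3 0 0 0.05;0 0 0.031 6 0.1 0 0.05;0 0 0.046 9 0.2 0 0.05;0 0 0.061 11.9 0.5 0 0.05;0 0 0.076 14.9 0.8 0 0.05;0 0 0.092 17.9 1.2 0 0.05;0 0 0.107 20.8 1.7 0 0.05;0 0 0.122 23.7 2.3 0 0.05;0 0 0.137 26.6 3 0 0.05;0 0 0.145 28 3.3 0 0.05;0 0 0.153 29.5 3.7 0 0.05;0 0 0.161 31 4.1 0 0.05;0 0 0.168 32.4 4.5 0 0.05;0 0 0.176 33.9 5 0 0.05;0 0 0.183 35.3 5.4 0 0.05;0 0 0.183 35.3 5.4 0 0.05",
)

```text
clock: 17.5
position: [0.5396, -0.1743, 0.2661]
tool_rot: [-1.573, 0.355, -1.371]
force: [-12.0, 10.9, 13.4]
grip_width: 0.0106
```

```bash
python3 st.py; python3 - <<'E'
from h import *
R0,p0,o=cur()
St=stand(); g=p0-R0[:,1]*.033; print((g-HG)@St, (j2w([0,-.105,.085],0)-HG)@St)
T=cams.get_calibration('top');S=cams.get_calibration('scene')
for n,b in(('top',(230,160,450,300)),('scene',(220,60,420,280))):
  im=cams.grab_frame(n)[:,:,::-1].copy(); cv2.imwrite(f"pics/{n}16.png",im)
  cv2.imwrite(f"pics/{n}16z.png",cv2.resize(im[b[1]:b[3],b[0]:b[2]],None,fx=2.7,fy=2.7,interpolation=2))
E
```

```text
{'clock': np.float64(17.5), 'qpos': array([-0.064,  0.611,  0.718,  1.566, -0.635,  1.425, -0.559]), 'position': array([ 0.54 , -0.174,  0.266]), 'tool_rot': array([-1.573,  0.355, -1.371]), 'force': array([-12.017,  10.925,  13.419]), 'grip_width': np.float64(0.011)} F tool [-16.94  -8.01  -9.63]
[-0.00028504 -0.05863563  0.12205801] [ 3.29597460e-17 -5.92397654e-02  1.21411079e-01]
```

View pics/scene16z.png

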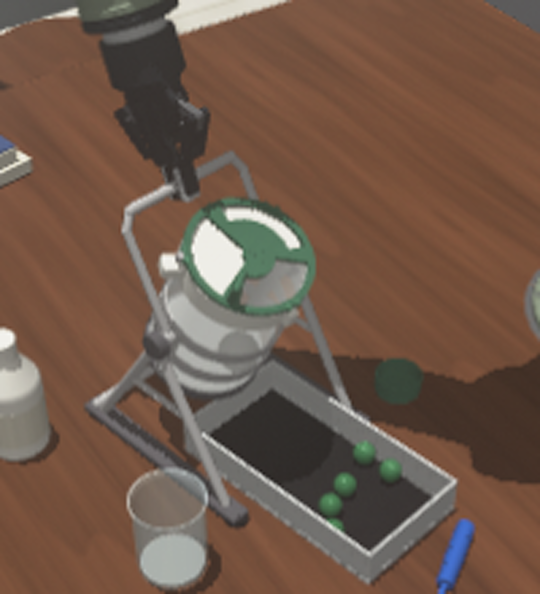

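View pics/top16z.png

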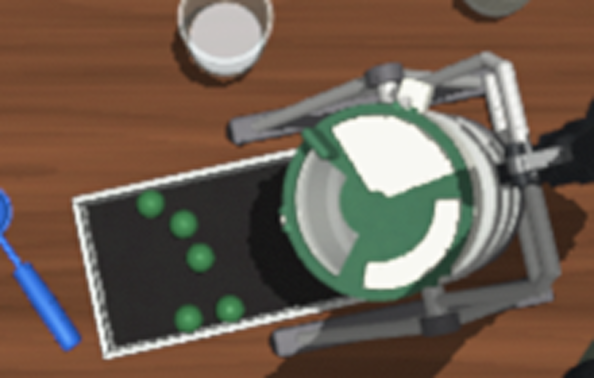

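Emit:
send_rows(
  series="0 0 0 -1 0 0 0.05;0 0 0 -1 0 0 0.12;0 0 0 -1 0 0 0.2;0 0 0 -1 0 0 0.3;0 0 0 -1 0 0 0.3;0 0 0 -1 0 0 0.3;0 0 0 -1 -8 0 0.3;0 0 0 -1 -20 0 0.3;0 0 0 -1 -40 0 0.3;0 0 0 -1 -70 0 0.3;0 0 0 -1 -110 0 0.3;0 0 0 -1 -140 0 0.3;0 0 0 -1 -140 0 0.3",
)

```text
clock: 18.68
position: [0.5499, -0.2259, 0.4032]
tool_rot: [-1.567, 0.343, -1.373]
force: [-0.3, 0.2, -0.4]
grip_width: 0.0256
```

```bash
python3 st.py; python3 - <<'E'
from sp import *
T=cams.get_calibration('top')
for n,b in(('top',(200,140,450,340)),('scene',(200,60,420,310)),('wrist',(0,0,640,400))):
  im=cams.grab_frame(n)[:,:,::-1].copy(); cv2.imwrite(f"pics/{n}17.png",im)
  f=1 if n=='wrist' else 2.4
  cv2.imwrite(f"pics/{n}17z.png",cv2.resize(im[b[1]:b[3],b[0]:b[2]],None,fx=f,fy=f,interpolation=2))
  if n=='top': print(spokes(im,T))
E
```

```text
{'clock': np.float64(18.683), 'qpos': array([ 0.025,  0.576,  0.759,  1.265, -0.591,  1.723, -0.629]), 'position': array([ 0.55 , -0.226,  0.403]), 'tool_rot': array([-1.567,  0.343, -1.373]), 'force': array([-0.338,  0.16 , -0.354]), 'grip_width': np.float64(0.026)} F tool [-0.09  0.41 -0.3 ]
[ 20  36 143 158 263 276]
```

View pics/scene17z.png

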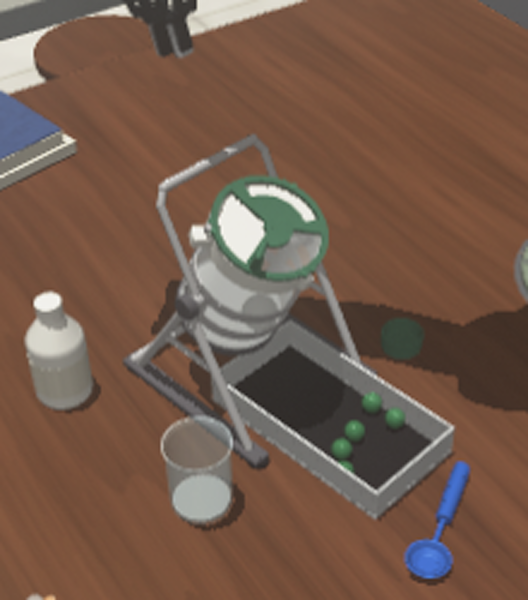

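View pics/top17z.png

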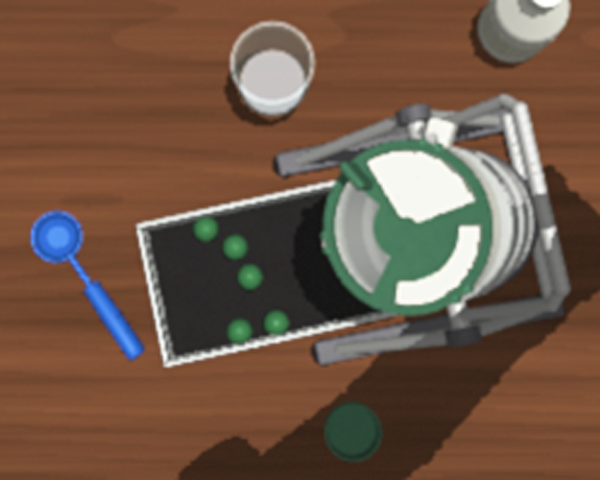

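View pics/wrist17z.png

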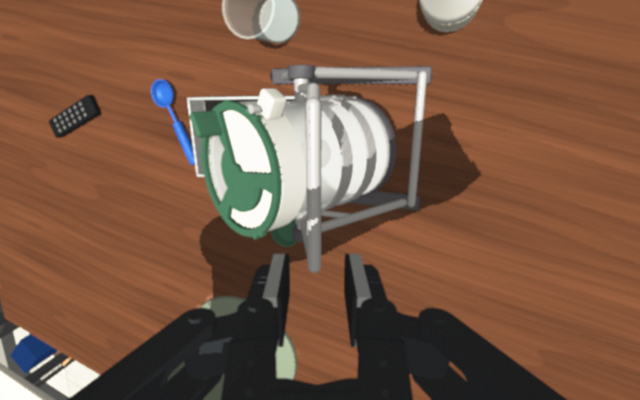

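```bash
python3 - <<'E'
import cv2,numpy as np
a=cv2.imread('pics/top0.png');b=cv2.imread('pics/top17.png')
def c(im,lo,hi,r):
    h=cv2.cvtColor(im,cv2.COLOR_BGR2HSV)[r[1]:r[3],r[0]:r[2]]; m=cv2.inRange(h,lo,hi); ys,xs=np.nonzero(m); return xs.mean()+r[0],ys.mean()+r[1],len(xs)
for im in(a,b): print('scoop',c(im,(100,120,60),(125,255,255),(200,215,270,300)),'cap',c(im,(60,50,20),(95,255,255),(325,300,370,340)))
g=lambda im,r:cv2.cvtColor(im,cv2.COLOR_BGR2GRAY)[r[1]:r[3],r[0]:r[2]].astype(np.float32)
for n,r in(('beaker',(285,140,345,200)),('reagent',(390,115,450,175)),('tray',(250,228,275,300))): print(n,cv2.phaseCorrelate(g(a,r),g(b,r)))
from workcell import bot
print(bot.job_done())
E
```

```text
scoop (np.float64(233.5249621785174), np.float64(253.52950075642966), 661) cap (np.float64(346.3288288288288), np.float64(319.48873873873873), 444)
scoop (np.float64(233.52727272727273), np.float64(253.53636363636363), 660) cap (np.float64(346.6758620689655), np.float64(319.49655172413793), 435)
beaker ((-0.02471026100360163, 0.01987792315104997), 0.9937549854980575)
reagent ((0.013072915301236776, -0.011394526054552045), 0.96272314230601)
tray ((0.5213253631445234, 0.021011241829249627), 0.9979698729515075)
the job is handed in; nothing more can be done
None
```

I turned the dial to the middle slot and tipped the jar once by its bar. All five marbles are now in the tray and the plastic ball is still in the jar. I eased the jar back onto its stop, let go of it and backed off, and handed the job in at about 19 s of the 58 s.

**Last checks**
- **Marbles and ball:** the last pictures show five marbles in the tray, with the white ball visible in the jar.
- **Dial:** it sits about 1° past the exact click position, with the roller between its two nubs. It kept this position, to within about 1°, through the tipping.
- **Jar and forces:** the jar is at rest and the gripper is clear of it. The highest force I read on the tool was about 21 N, but I only took readings between moves.
- **Other things on the table:** the beaker, bottle and scoop had not moved. The screw cap's measured centre shifted 0.3 px while it lay in the arm's shadow, so I take it as unmoved.

**Checks that disagreed**
- **Fingertips:** they really stand about 30 mm farther back from the TCP than stated. My first grip on the fin closed above it without touching anything. I corrected for this using the wrist camera.
- **Tray:** an image comparison gave a 0.5 px shift for the tray. The tray is fixed and now holds marbles, so I put it down to those and did not check further.

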